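Pack the glaze tray

TASK

The rinse pail is standing in the glaze tray: lift it out and stand it in the middle of the round drip mat. Then pack all the square tins into the tray in one tight row along the long fence, the first pushed fully home into the corner of the two fences and each next one flush against the fence and the tin before it, all upright. Also stand the mug upright in the middle of the blue disc in the tray, and leave the bowl, jar and wooden block where they are.

Things in the scene. Friction and masses are not known exactly. Their poses are not given: they have to be found in the camera images.
- tray: glaze tray, fixed to the bench: a pale plywood board 240 x 280 mm, 8 mm thick, with dark wooden fences, 40 mm above the board and 12 mm thick, on its far (+x) and left (+y) sides only; the near and right sides are open. Origin on the board's underside, midway along y, 100 mm from the long fence's inner face and 140 mm from the short one's, z up; x points to the long fence, y to the short one
- corner (a point): the reference corner: where the inner faces of the two fences meet, on the board's top surface (100 mm in x and 140 mm in y from the tray's origin). Axes as the tray's: a tin packed into the corner has its origin at x = -27 mm, y = -27 mm, z = 0 here; the row runs on along the long fence towards -y in steps of 54 mm
- mug_spot (a point): centre of the blue disc, 90 mm across, painted on the top surface of the tray's board, 180 mm in -x and 140 mm in -y of the corner (tray's axes)
- mat: round black rubber drip mat, 150 mm across, 4 mm thick, fixed on the bench; origin at the centre of its underside
- pail: white enamel rinse pail, empty, 98 mm across the rim, 84 mm across the foot, rim 85 mm high, about 0.35 kg, with a rigid arched handle; origin at the centre of its underside, z up. It starts standing in the tray, where the tins belong. The handle's wooden grip is a bar along the pail's x, 70 mm long, 12 mm wide and 12 mm thick, its middle 125 mm above the pail's underside
- pail_grip (a point): middle of the wooden grip bar of the pail's handle, straight above the pail's centre
- mug: blue ceramic mug, empty, 66 mm across, 75 mm high, wall 4 mm, about 0.2 kg; origin at the centre of its underside, z up; its handle points along its +y
- mug_grip (a point): grip point on the mug's handle: 54 mm in +y from the mug's axis, 45 mm above its underside. There the handle is an upright bar 12 mm wide in the mug's x, reaching from 50 to 60 mm from the axis, its top 66 mm above the underside; 17 mm are free between bar and mug
- tin_0: red square glaze tin, 54 x 54 mm and 60 mm high, with a 4 mm high round cap 42 mm across on top (64 mm in all), about 0.18 kg; steel with a red band and cap; stands upright; origin at the centre of its underside, z up, x and y square to its sides. Two to four of the four tins are there at a start; None if absent
- tin_1: green square glaze tin, 54 x 54 mm and 60 mm high, with a 4 mm high round cap 42 mm across on top (64 mm in all), about 0.18 kg; steel with a green band and cap; stands upright; origin at the centre of its underside, z up, x and y square to its sides. Two to four of the four tins are there at a start; None if absent
- tin_2: yellow square glaze tin, 54 x 54 mm and 60 mm high, with a 4 mm high round cap 42 mm across on top (64 mm in all), about 0.18 kg; steel with a yellow band and cap; stands upright; origin at the centre of its underside, z up, x and y square to its sides. Two to four of the four tins are there at a start; None if absent
- tin_3: blue square glaze tin, 54 x 54 mm and 60 mm high, with a 4 mm high round cap 42 mm across on top (64 mm in all), about 0.18 kg; steel with a blue band and cap; stands upright; origin at the centre of its underside, z up, x and y square to its sides. Two to four of the four tins are there at a start; None if absent
- bowl: terracotta bowl, 120 mm across, 50 mm high, on the bench; a bystander that must stay where it is; origin under its centre
- jar: amber glass jar with a black cap, 60 mm across, 100 mm high; a bystander that must stay where it is; origin under its centre
- bat: flat wooden block, 100 x 70 x 30 mm; a bystander that must stay where it is; origin under its centre
Things that resemble listed ones, but are neither listed nor needed, are in the scene too. Leave any purple look-alike of the tin_1 alone.

How it is judged (in metres and radians):
On the way, in this order (a step that is already met when the one before it is completed fails the run):
1. the pail stands released on the drip mat (horizontal distance between pail and mat below 0.027 m and z of pail in the frame of mat between 0 and 0.009 m and angle between pail's own z axis and vertical below 0.08 rad and contact force between the fingers and pail below 0.05 N), for 0.2 s.
2. all tins stand packed in a tight row from the corner (x of tin_0 in the frame of corner between -0.031 and -0.023 m and z of tin_0 in the frame of corner between -0.004 and 0.004 m and angle between each of tin_0, tin_1, tin_2, tin_3's own z axis and vertical below 0.08 rad and (y of tin_0 in the frame of corner between -0.031 and -0.023 m or (y of tin_0 in the frame of corner between -0.087 and -0.077 m and (y of tin_1 in the frame of corner between -0.031 and -0.023 m or y of tin_2 in the frame of corner between -0.031 and -0.023 m or y of tin_3 in the frame of corner between -0.031 and -0.023 m)) or (y of tin_0 in the frame of corner between -0.143 and -0.131 m and (y of tin_1 in the frame of corner between -0.087 and -0.077 m or y of tin_2 in the frame of corner between -0.087 and -0.077 m or y of tin_3 in the frame of corner between -0.087 and -0.077 m)) or (y of tin_0 in the frame of corner between -0.199 and -0.185 m and (y of tin_1 in the frame of corner between -0.143 and -0.131 m or y of tin_2 in the frame of corner between -0.143 and -0.131 m or y of tin_3 in the frame of corner between -0.143 and -0.131 m))) and (angle between the x axis of tin_0 and the x axis of tray, either way round below 0.07 rad or angle between the x axis of tin_0 and the y axis of tray, either way round below 0.07 rad) and x of tin_1 in the frame of corner between -0.031 and -0.023 m and z of tin_1 in the frame of corner between -0.004 and 0.004 m and (y of tin_1 in the frame of corner between -0.031 and -0.023 m or (y of tin_1 in the frame of corner between -0.087 and -0.077 m and (y of tin_0 in the frame of corner between -0.031 and -0.023 m or y of tin_2 in the frame of corner between -0.031 and -0.023 m or y of tin_3 in the frame of corner between -0.031 and -0.023 m)) or (y of tin_1 in the frame of corner between -0.143 and -0.131 m and (y of tin_0 in the frame of corner between -0.087 and -0.077 m or y of tin_2 in the frame of corner between -0.087 and -0.077 m or y of tin_3 in the frame of corner between -0.087 and -0.077 m)) or (y of tin_1 in the frame of corner between -0.199 and -0.185 m and (y of tin_0 in the frame of corner between -0.143 and -0.131 m or y of tin_2 in the frame of corner between -0.143 and -0.131 m or y of tin_3 in the frame of corner between -0.143 and -0.131 m))) and (angle between the x axis of tin_1 and the x axis of tray, either way round below 0.07 rad or angle between the x axis of tin_1 and the y axis of tray, either way round below 0.07 rad) and x of tin_2 in the frame of corner between -0.031 and -0.023 m and z of tin_2 in the frame of corner between -0.004 and 0.004 m and (y of tin_2 in the frame of corner between -0.031 and -0.023 m or (y of tin_2 in the frame of corner between -0.087 and -0.077 m and (y of tin_0 in the frame of corner between -0.031 and -0.023 m or y of tin_1 in the frame of corner between -0.031 and -0.023 m or y of tin_3 in the frame of corner between -0.031 and -0.023 m)) or (y of tin_2 in the frame of corner between -0.143 and -0.131 m and (y of tin_0 in the frame of corner between -0.087 and -0.077 m or y of tin_1 in the frame of corner between -0.087 and -0.077 m or y of tin_3 in the frame of corner between -0.087 and -0.077 m)) or (y of tin_2 in the frame of corner between -0.199 and -0.185 m and (y of tin_0 in the frame of corner between -0.143 and -0.131 m or y of tin_1 in the frame of corner between -0.143 and -0.131 m or y of tin_3 in the frame of corner between -0.143 and -0.131 m))) and (angle between the x axis of tin_2 and the x axis of tray, either way round below 0.07 rad or angle between the x axis of tin_2 and the y axis of tray, either way round below 0.07 rad) and x of tin_3 in the frame of corner between -0.031 and -0.023 m and z of tin_3 in the frame of corner between -0.004 and 0.004 m and (y of tin_3 in the frame of corner between -0.031 and -0.023 m or (y of tin_3 in the frame of corner between -0.087 and -0.077 m and (y of tin_0 in the frame of corner between -0.031 and -0.023 m or y of tin_1 in the frame of corner between -0.031 and -0.023 m or y of tin_2 in the frame of corner between -0.031 and -0.023 m)) or (y of tin_3 in the frame of corner between -0.143 and -0.131 m and (y of tin_0 in the frame of corner between -0.087 and -0.077 m or y of tin_1 in the frame of corner between -0.087 and -0.077 m or y of tin_2 in the frame of corner between -0.087 and -0.077 m)) or (y of tin_3 in the frame of corner between -0.199 and -0.185 m and (y of tin_0 in the frame of corner between -0.143 and -0.131 m or y of tin_1 in the frame of corner between -0.143 and -0.131 m or y of tin_2 in the frame of corner between -0.143 and -0.131 m))) and (angle between the x axis of tin_3 and the x axis of tray, either way round below 0.07 rad or angle between the x axis of tin_3 and the y axis of tray, either way round below 0.07 rad)), for 0.2 s.
At the end, for the whole second after the job is handed in: Pail upright on the mat, centres within 27 mm; every tin upright on the board, within 4 mm of the long fence, square within 0.07 rad, in consecutive 54 mm places from the corner within 4 mm (plus 2 mm per tin before); mug upright within 15 mm of the disc's centre; all at rest (all of step 2 and horizontal distance between pail and mat below 0.027 m and z of pail in the frame of mat between 0 and 0.009 m and angle between each of pail, mug's own z axis and vertical below 0.08 rad and horizontal distance between mug and mug_spot below 0.015 m and z of mug in the frame of corner between -0.004 and 0.004 m and linear speed of each of tin_0, tin_1, tin_2, tin_3, pail, mug below 0.02 m/s); the robot touches nothing.
It fails at once if the bowl was moved more than 30 mm (distance of bowl from where it was at the start of the episode above 0.03 m).
It fails at once if the jar was moved more than 30 mm (distance of jar from where it was at the start of the episode above 0.03 m).
It fails at once if the bat was moved more than 30 mm (distance of bat from where it was at the start of the episode above 0.03 m).
Of tin_0, tin_1, tin_2, tin_3 only 2 to 4 are there at a start; the rules pass over those that are not, and their reading is None.
At some moment in a run one of tin_0, tin_1, tin_2, tin_3 may be knocked a few centimetres aside while the robot is not near it.
It also fails if it takes over 210 s, if anything falls off the work surface, if the arm or the gripper's body presses on something with over 40 N, if the wrist force passes 120 N, or if a joint passes its speed limit or range.

ROBOT

A 6-joint arm with a two-finger parallel gripper is mounted at the origin on the work surface. World frame = base frame: x ahead of the robot, y to its left, z up, the work surface at z = 0. Lengths are in mm, angles in rad, forces in N, time in s.
With the tool pointing down it reaches from about 300 to 775 mm from the base axis. Payload 14.6 kg.
Tool frame: the origin (TCP) lies on the centre line of the jaws, within the pads' length; the fingertips stand manip.finger_overhang ahead of it and the grasp point (between the pads) lies 11 mm behind it (manip.finger_overhang is the distance from the TCP to the fingertips, in mm); y points along the fingers, x is the direction in which the jaws open and shut, and the axes are right-handed (so a half turn about y gives the same grasp; the last joint's range is limited). The gripper opens to 94 mm and grips with 3 to 60 N. Pads are 16 mm wide; open, the fingers measure 119 mm over their backs; the gripper's body (75 mm by 177 mm) begins 78 mm behind the grasp point.
Start: joints at [-1.397, 0.3, 1.521, -0, 1.321, -0.067], TCP at [131.157, -534.123, 213.446] pointing down, gripper open.
Joint ranges: [-3.03, 3.03], [-0.79, 2.21], [0.23, 2.52], [-1.04, 4.18], [0, 3.07], [-2.55, 2.55]. Speed limits (rad/s): [2.22, 2.22, 2.57, 3.14, 3.14, 3.14].

INTERFACE

Orientations are given as [roll, pitch, yaw] about the fixed x, y, z axes, in that order (R = Rz(yaw) Ry(pitch) Rx(roll)).
In Python, from cell import monitor, viewer, ticket, manip gives the robot as it stands.
- The arm moves only by the shell command python3 -m jog 'ROWS' [FORCE]. ROWS is JSON, a list of rows, each an object of numbers: "grip": the finger opening in cm, from 0 to 9.4; "dx", "dy", "dz": the shift along the tool's x, y, z in cm; "spin": the turn about the tool's y in degrees. In form: [{"grip": .., "dx": .., "dy": .., "dz": .., "spin": ..}, ...]. A call has 1 to 20 rows; each row is the pose to reach, as a shift and turn from the pose commanded when the call began, along the tool's axes at that moment; what a row does not reach only later rows make up. A row lasts 1/8 s, in which the tool goes at most 62.5 mm and 10.7 degrees, less where a joint would pass 70% of its speed; a pose out of reach is approached as far as the arm can. A call with a gripper value outside its range is refused whole. The fingers move at their own pace and stop on an object; FORCE is the grip in N (left out, the last holds). Time passes only in rows, so rows that repeat a pose let the fingers close. It gives the time, the measured TCP pose, the force and the opening at its end, in the units of the state.
- monitor.read_state(): the state, without advancing time (a new reading comes with each control period).
- viewer.camera(name): name is "scene" or "top" or "wrist"; returns a dict with "color" (420x560x3 uint8, red, green, blue), "vertical_fov" (degrees; the focal length in pixels is half the picture's height over the tangent of half this angle, whatever the lens; pixels are square), "cx", "cy" (the principal point, pixels), "k1" (the pictures are not rectified: a ray, as slopes to the right and down, at radius r is drawn at 1 + k1 r^2 times it, then the intrinsics apply), "rvec" (rotation vector, rad) and "tvec" (3), from world to camera coordinates, as OpenCV has them. Camera axes: x right, y down, z forward; pixel columns grow to the right and rows downward; lengths in mm; the calibration is good to about 2 mm. A picture is of the moment at which its call begins. There is no depth.
- ticket.sign_off(): hands the job in, once; it reports no verdict.
The state is a dict: "clock": time; "joints": joint angles; "qd": joint speeds; "effort": joint torques, N m; "eef_pos": TCP position; "eef_rot": TCP orientation; "wrist_force": force on the tool from outside, world axes, zero at the start; "moment": the same for the moment, N m; "finger_gap": finger opening in mm.
Only numpy, scipy, OpenCV 4.12 (cv2) and the standard library are available. Lean on these libraries where they do the work, as an engineer would, in place of code of your own. Each camera call takes 0.05 s, during which the arm holds its last target. There are 200 camera calls.

## Working session

There is one attempt and no reset: what is moved stays moved. The work goes in short steps, Python scripts to look and compute and a shell command to move; the robot and the scene stay as the last step left them, time stands still between calls to the robot, and variables do not carry over. Pictures are saved under pics/ and viewed, about 12 in all and at most 16, crops included, and the job is handed in when it is done.

```bash
ls; mkdir -p pics; cat > h.py <<'E'
import numpy as np, cv2
from scipy.spatial.transform import Rotation as R
from cell import monitor, viewer, ticket, manip
def cam(n,save=None):
    c=viewer.camera(n)
    if save: cv2.imwrite('pics/'+save,c['color'][:,:,::-1])
    return c
def K(c):
    f=c['color'].shape[0]/2/np.tan(np.radians(c['vertical_fov'])/2)
    return f
def pix2w(c,uv,z):
    f=K(c); out=[]
    for (u,v),zz in zip(np.atleast_2d(uv).astype(float),np.broadcast_to(z,len(np.atleast_2d(uv)))):
        d=np.array([(u-c['cx'])/f,(v-c['cy'])/f]); s=d.copy()
        for _ in range(30): s=d/(1+c['k1']*(s@s))
        Rm=cv2.Rodrigues(np.array(c['rvec'],float))[0]; t=np.array(c['tvec'],float).ravel()
        o=-Rm.T@t; r=Rm.T@np.array([*s,1]); out.append(o+r*(zz-o[2])/r[2])
    return np.array(out)
def w2pix(c,P):
    Rm=cv2.Rodrigues(np.array(c['rvec'],float))[0]; t=np.array(c['tvec'],float).ravel()
    q=(Rm@np.atleast_2d(P).astype(float).T).T+t; s=q[:,:2]/q[:,2:]
    return s*(1+c['k1']*(s**2).sum(1,keepdims=True))*K(c)+[c['cx'],c['cy']]
def off(target,yaw_spin=None):
    "tool-axis shift (cm) from present TCP to the world target (mm)"
    s=monitor.read_state(); Rm=R.from_euler('xyz',s['eef_rot']).as_matrix()
    return Rm.T@(np.array(target)-s['eef_pos'])/10
E
python3 - <<'E'
from h import *
s=monitor.read_state();print(s);print(manip.finger_overhang)
print(R.from_euler('xyz',s['eef_rot']).as_matrix().round(3))
ims=[]
for n in('top','scene','wrist'):
    c=cam(n,n+'0.png'); print(n,{k:v for k,v in c.items() if k!='color'})
E
```

```text
pics
{'clock': 0.0, 'joints': array([-1.39661283e+00,  3.00449578e-01,  1.52158486e+00, -6.66828473e-06,
        1.32067768e+00, -6.66010420e-02]), 'qd': array([-6.28788176e-04, -1.00887292e-03, -7.74670168e-05, -9.46702695e-04,
        3.29865108e-04, -1.54790796e-03]), 'effort': array([ 1.67595554e-04, -5.31812382e+01, -3.52732265e+01,  7.07774330e-02,
        2.44353869e-02, -1.44768687e-04]), 'eef_pos': array([ 131.10712838, -533.88806274,  212.89652516]), 'eef_rot': array([-1.57072827e+00,  1.11741670e-03, -1.33001010e+00]), 'wrist_force': array([ 0.02662059, -0.7104127 , -0.13857154]), 'moment': array([-0.01746299,  0.00872222, -0.01402843]), 'finger_gap': 94.00039577669196}
8.0
[[ 0.238 -0.     0.971]
 [-0.971  0.001  0.238]
 [-0.001 -1.     0.   ]]
top {'vertical_fov': 44.605939915713925, 'cx': 275.36276100327046, 'cy': 210.87763004473254, 'k1': -0.002378767600765536, 'rvec': array([ 2.13879606, -2.15909061,  0.1417494 ]), 'tvec': array([  63.72341204,  575.57369419, 1698.84821446])}
scene {'vertical_fov': 47.71623471120724, 'cx': 275.48987365374074, 'cy': 200.85942189598265, 'k1': 0.012127094949223682, 'rvec': array([ 1.19862156,  2.46999736, -0.84645015]), 'tvec': array([ 282.14980802, -316.0751876 , 1603.80206582])}
wrist {'vertical_fov': 66.40262641689546, 'cx': 280.7827405845748, 'cy': 208.69759780848287, 'k1': -0.016901537685406393, 'rvec': array([-2.31105123,  1.81353475,  0.2278345 ]), 'tvec': array([-550.13491157,  -25.93612243,  390.34340267])}
```

View pics/top0.png

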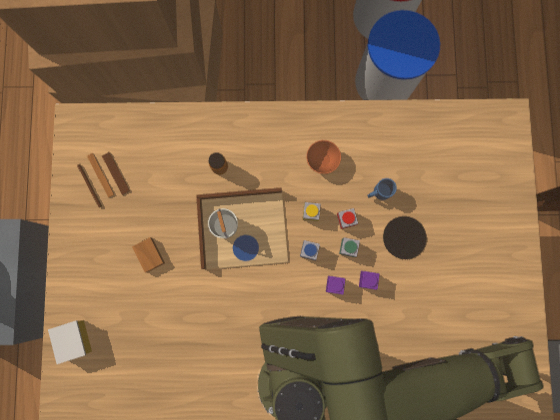

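View pics/scene0.png

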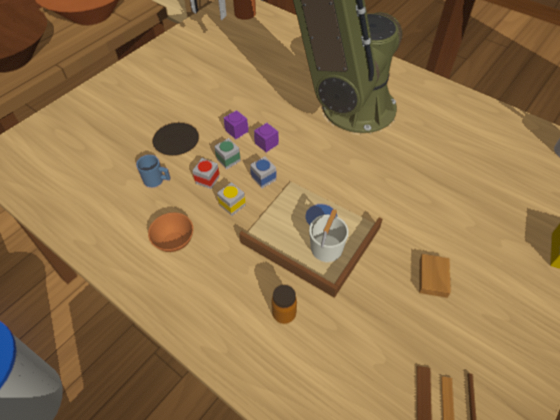

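The top view shows the tray with the pail (223,223) and blue disc (246,248). The tins are yellow (312,211), red (348,218), green (349,247) and blue (310,251), with two purple decoys. The mug is at (385,188) with its handle lower-left, and the mat at (405,238).

```bash
python3 - <<'E'
from h import *
c=cam('top')
for n,p,z in [('traycorner',(202,197),48),('fence end right',(282,190),48),('fence end near',(204,268),48),('disc',(246,248),8),('mat',(405,238),4),('pailrim',(223,223),85),('mugrim',(386,188),75),('yel',(312,211),64),('red',(348,218),64),('green',(349,247),64),('blue',(310,251),64),('bowl',(324,157),50),('jar',(217,161),100),('bat',(148,255),30)]:
    w=pix2w(c,p,z)[0]; print(n,w.round(0),np.hypot(*w[:2]).round())
im=cv2.resize(c['color'][160:300,185:435],None,fx=3.2,fy=3.2,interpolation=cv2.INTER_CUBIC)
cv2.imwrite('pics/z.png',im[:,:,::-1])
E
```

```text
traycorner [625. 307.  48.] 696.0
fence end right [646.  35.  48.] 647.0
fence end near [385. 298.  48.] 487.0
disc [453. 160.   8.] 481.0
mat [ 483. -386.    4.] 618.0
pailrim [531. 231.  85.] 579.0
mugrim [ 645. -312.   75.] 716.0
yel [571. -64.  64.] 575.0
red [ 546. -184.   64.] 577.0
green [ 450. -185.   64.] 486.0
blue [438. -55.  64.] 441.0
bowl [ 759. -110.   50.] 767.0
jar [737. 250. 100.] 778.0
bat [431. 490.  30.] 653.0
```

View pics/z.png

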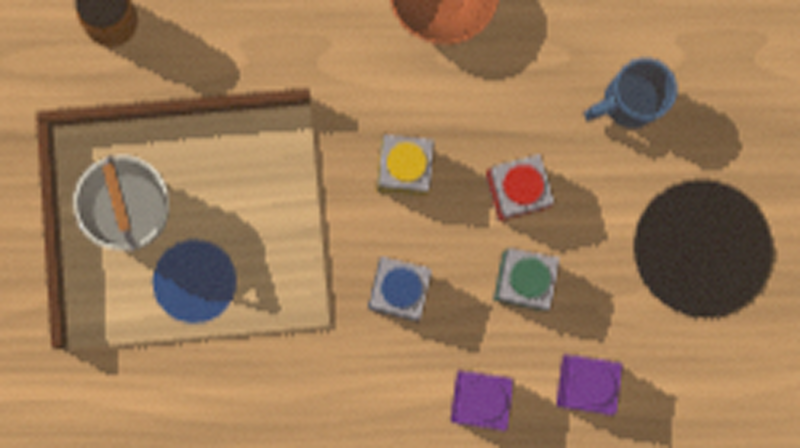

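View pics/wrist0.png

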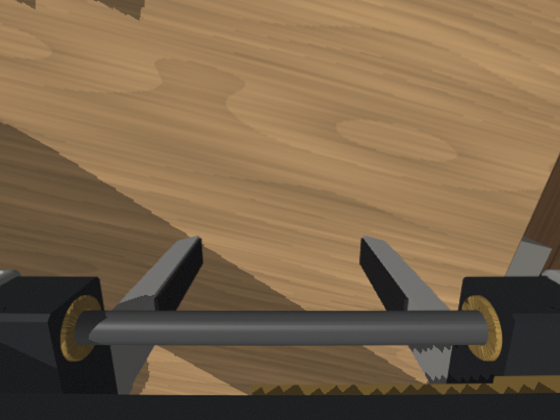

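```bash
python3 - <<'E'
from h import *
c=cam('wrist');s=monitor.read_state()
Rm=cv2.Rodrigues(c['rvec'])[0];o=-Rm.T@c['tvec'];T=R.from_euler('xyz',s['eef_rot']).as_matrix()
print('cam pos tool',(T.T@(o-s['eef_pos'])).round(1),'axes(rows x,y,z in tool)',(Rm@T).round(3), o)
t=cam('top'); a,b=pix2w(t,[(219.4,211.6),(224.1,231.3)],125); print('bar',a.round(),b.round(),(a+b)/2,np.arctan2(*(a-b)[1::-1]), np.linalg.norm(a-b))
print(off([480,190,380]))
E
```

```text
cam pos tool [   0.5 -171.2   70.6] axes(rows x,y,z in tool) [[ 1.    -0.    -0.001]
 [-0.001 -0.246 -0.969]
 [-0.     0.969 -0.246]] [ 199.82351486 -517.81257658  384.41521757]
bar [564. 239. 125.] [500. 223. 125.] [531.85084652 230.87845242 125.        ] 0.23713355504966813 65.82083609553419
[-62.00303854 -16.64889737  51.14527149]
```

```bash
r='' ; python3 -m jog '[{"grip":9.4,"dx":-6,"dy":-3,"dz":5},{"grip":9.4,"dx":-12,"dy":-6,"dz":10},{"grip":9.4,"dx":-62,"dy":-16.6,"dz":51},{"grip":9.4,"dx":-62,"dy":-16.6,"dz":51},{"grip":9.4,"dx":-62,"dy":-16.6,"dz":51},{"grip":9.4,"dx":-62,"dy":-16.6,"dz":51},{"grip":9.4,"dx":-62,"dy":-16.6,"dz":51},{"grip":9.4,"dx":-62,"dy":-16.6,"dz":51},{"grip":9.4,"dx":-62,"dy":-16.6,"dz":51},{"grip":9.4,"dx":-62,"dy":-16.6,"dz":51},{"grip":9.4,"dx":-62,"dy":-16.6,"dz":51},{"grip":9.4,"dx":-62,"dy":-16.6,"dz":51},{"grip":9.4,"dx":-62,"dy":-16.6,"dz":51},{"grip":9.4,"dx":-62,"dy":-16.6,"dz":51},{"grip":9.4,"dx":-62,"dy":-16.6,"dz":51},{"grip":9.4,"dx":-62,"dy":-16.6,"dz":51},{"grip":9.4,"dx":-62,"dy":-16.6,"dz":51},{"grip":9.4,"dx":-62,"dy":-16.6,"dz":51}]' 20
python3 - <<'E'
from h import *
s=monitor.read_state(); print(s['eef_pos'],s['eef_rot'],s['joints'].round(2))
cam('wrist','w1.png')
E
```

```text
[ 131.13439836 -534.04370554  213.28575   ] [-1.57078705e+00  3.55693728e-04 -1.33002610e+00] [-1.4   0.3   1.52 -0.    1.32 -0.07]validation failed for argument at $[0]...
```

View pics/w1.png

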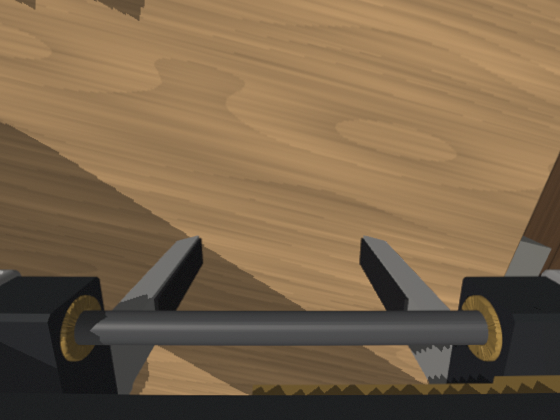

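The call was refused: every row needs all its keys. That picture is the same as before, so I'll resend with `spin` included.

```bash
python3 -m jog '[{"grip":9.4,"dx":-6,"dy":-3,"dz":5,"spin":0},{"grip":9.4,"dx":-12,"dy":-6,"dz":10,"spin":0},{"grip":9.4,"dx":-62,"dy":-16.6,"dz":51,"spin":0},{"grip":9.4,"dx":-62,"dy":-16.6,"dz":51,"spin":0},{"grip":9.4,"dx":-62,"dy":-16.6,"dz":51,"spin":0},{"grip":9.4,"dx":-62,"dy":-16.6,"dz":51,"spin":0},{"grip":9.4,"dx":-62,"dy":-16.6,"dz":51,"spin":0},{"grip":9.4,"dx":-62,"dy":-16.6,"dz":51,"spin":0},{"grip":9.4,"dx":-62,"dy":-16.6,"dz":51,"spin":0},{"grip":9.4,"dx":-62,"dy":-16.6,"dz":51,"spin":0},{"grip":9.4,"dx":-62,"dy":-16.6,"dz":51,"spin":0},{"grip":9.4,"dx":-62,"dy":-16.6,"dz":51,"spin":0},{"grip":9.4,"dx":-62,"dy":-16.6,"dz":51,"spin":0},{"grip":9.4,"dx":-62,"dy":-16.6,"dz":51,"spin":0},{"grip":9.4,"dx":-62,"dy":-16.6,"dz":51,"spin":0},{"grip":9.4,"dx":-62,"dy":-16.6,"dz":51,"spin":0},{"grip":9.4,"dx":-62,"dy":-16.6,"dz":51,"spin":0},{"grip":9.4,"dx":-62,"dy":-16.6,"dz":51,"spin":0}]' 20 && python3 - <<'E'
from h import *
s=monitor.read_state(); print(s['eef_pos'],s['eef_rot'],s['joints'].round(2))
cam('wrist','w2.png')
E
```

```text
clock: 2.6
eef_pos: [478.5, 189.0, 379.7]
eef_rot: [-1.57, 0.0, -1.331]
wrist_force: [0.1, -0.2, -0.6]
finger_gap: 94.1
[478.47995972 188.97799894 379.71591401] [-1.57032219e+00  5.87993188e-06 -1.33093276e+00] [ 0.3   0.15  1.33 -0.    1.67  1.64]
```

View pics/w2.png

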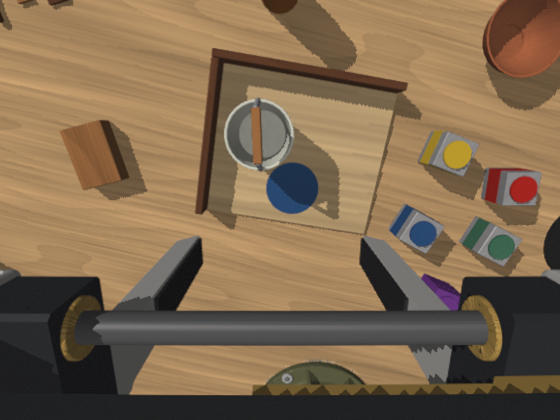

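The wrist view shows the whole tray: fence corner near (215,52), fence ends at (405,85) and (200,213), open board corner at (367,235), disc at (292,188) and pail grip bar at (257,135). The four tins are on the right.

```bash
cat >> h.py <<'E'
def tray_fit(c,pts,p0,mm):
    from scipy.optimize import least_squares
    def f(p):
        cs,sn=np.cos(p[2]),np.sin(p[2]); P=np.array(mm,float); W=P.copy()
        W[:,0]=p[0]+cs*P[:,0]-sn*P[:,1]; W[:,1]=p[1]+sn*P[:,0]+cs*P[:,1]
        return (w2pix(c,W)-pts)
    r=least_squares(lambda p:f(p).ravel(),p0,x_scale=[10,10,.05]); return r.x,f(r.x)
def blobs(c,lo,hi,amin=20,roi=None):
    h=cv2.cvtColor(c['color'],cv2.COLOR_RGB2HSV); m=cv2.inRange(h,np.array(lo),np.array(hi))
    if roi: k=np.zeros_like(m);k[roi[1]:roi[3],roi[0]:roi[2]]=255;m&=k
    n,l,st,ce=cv2.connectedComponentsWithStats(m)
    o=[(int(st[i][4]),ce[i].round(1).tolist()) for i in range(1,n) if st[i][4]>=amin]
    return sorted(o,reverse=True)[:4],m
E
python3 - <<'E'
from h import *
c=cam('wrist'); g=cv2.cvtColor(c['color'],cv2.COLOR_RGB2GRAY)
guess=np.float32([[214,49],[406,84],[197,212],[367,235],[404,90],[204,213]])
sub=cv2.cornerSubPix(g,guess[:,None].copy(),(4,4),(-1,-1),(3,50,.01))[:,0]; print(sub.round(1).tolist())
mm=[[112,152,48],[112,-140,48],[-140,152,48],[-140,-140,8],[100,-140,48],[-140,140,48]]
for q in (guess,sub):
    p,r=tray_fit(c,q,[520,170,.06],mm); print(p.round(3)); print(r.round(1).tolist())
for n,lo,hi,roi,z in [('disc',(100,120,50),(125,255,200),(250,150,330,220),8),('bar',(5,130,120),(15,255,255),(225,90,290,180),131),('yel',(22,150,130),(32,255,255),(440,130,490,180),64),('red',(0,200,150),(6,255,255),(505,165,545,210),64),('green',(65,60,40),(90,255,255),(485,225,520,265),64),('blue',(100,120,50),(120,255,255),(408,218,440,245),64)]:
    b,m=blobs(c,lo,hi,15,roi); print(n,b,[pix2w(c,x[1],z)[0].round(1) for x in b[:1]])
    if n=='bar': rc=cv2.minAreaRect(cv2.findNonZero(m)); bx=cv2.boxPoints(rc); print(rc,pix2w(c,bx,131).round(1).tolist())
cs,sn=np.cos(p[2]),np.sin(p[2]); print('spot from fit',p[0]+cs*-80, p[1]+sn*-80)
E
```

```text
[[212.1999969482422, 47.5], [407.29998779296875, 82.4000015258789], [194.6999969482422, 213.0], [367.0, 235.0], [402.29998779296875, 91.5999984741211], [201.10000610351562, 214.1999969482422]]
[5.32577e+02 1.67152e+02 7.90000e-02]
[[-1.7, -1.2], [3.1, -1.8], [-1.5, 2.4], [-2.4, -1.4], [3.1, 0.7], [-1.2, 2.5]]
[5.32174e+02 1.69007e+02 7.80000e-02]
[[-1.1, 0.1], [0.6, -0.1], [-0.5, 1.2], [-3.6, -1.3], [3.6, -0.8], [0.4, 1.2]]
disc [(1971, [291.9, 187.7])] [array([453.9, 162.9,   8. ])]
bar [(441, [256.2, 135.4])] [array([530. , 233.4, 131. ])]
((256.0587463378906, 135.49769592285156), (55.271236419677734, 8.111412048339844), 87.75425720214844) [[561.1, 247.2, 131.0], [563.9, 237.4, 131.0], [497.3, 219.4, 131.0], [494.4, 229.6, 131.0]]
yel [(604, [457.0, 154.2])] [array([572.5, -62.3,  64. ])]
red [(485, [523.3, 189.2])] [array([ 547. , -183.5,   64. ])]
green [(494, [501.0, 246.8])] [array([ 449.9, -187.6,   64. ])]
blue [(480, [422.6, 233.2])] [array([441.6, -54.4,  64. ])]
spot from fit 452.41803911211446 162.76232973031543
```

```bash
python3 - <<'E'
from h import *
print(off([529.5,233,180]),off([529.5,233,122]), K(cam('wrist')))
E
```

```text
[-3.03492358 19.96079812  5.98464428] [-3.0348958  25.76079789  5.98299593] 320.89758488179683
```

```bash
python3 -m jog '[{"grip":9.4,"dx":-3,"dy":5,"dz":6,"spin":-1},{"grip":9.4,"dx":-3,"dy":10,"dz":6,"spin":-1},{"grip":9.4,"dx":-3,"dy":15,"dz":6,"spin":-1},{"grip":9.4,"dx":-3,"dy":20,"dz":6,"spin":-1},{"grip":9.4,"dx":-3,"dy":23,"dz":6,"spin":-1},{"grip":9.4,"dx":-3,"dy":25,"dz":6,"spin":-1},{"grip":9.4,"dx":-3,"dy":25.7,"dz":6,"spin":-1},{"grip":5,"dx":-3,"dy":25.7,"dz":6,"spin":-1},{"grip":3,"dx":-3,"dy":25.7,"dz":6,"spin":-1},{"grip":0.5,"dx":-3,"dy":25.7,"dz":6,"spin":-1},{"grip":0.5,"dx":-3,"dy":25.7,"dz":6,"spin":-1},{"grip":0.5,"dx":-3,"dy":25.7,"dz":6,"spin":-1},{"grip":0.5,"dx":-3,"dy":25.7,"dz":6,"spin":-1},{"grip":0.5,"dx":-3,"dy":25.7,"dz":6,"spin":-1},{"grip":0.5,"dx":-3,"dy":25.7,"dz":6,"spin":-1}]' 35
```

```text
clock: 4.62
eef_pos: [529.7, 233.0, 122.5]
eef_rot: [-1.571, -0.0, -1.313]
wrist_force: [-0.2, 0.3, 0.1]
finger_gap: 17.3
```

```bash
python3 -m jog '[{"grip":0.5,"dx":0,"dy":0,"dz":0,"spin":0},{"grip":0.5,"dx":0,"dy":0,"dz":0,"spin":0},{"grip":0.5,"dx":0,"dy":0,"dz":0,"spin":0},{"grip":0.5,"dx":0,"dy":-1,"dz":0,"spin":0},{"grip":0.5,"dx":0,"dy":-3,"dz":0,"spin":0},{"grip":0.5,"dx":0,"dy":-6,"dz":0,"spin":0},{"grip":0.5,"dx":0,"dy":-9,"dz":0,"spin":0},{"grip":0.5,"dx":0,"dy":-11,"dz":0,"spin":0},{"grip":0.5,"dx":0,"dy":-12,"dz":0,"spin":0},{"grip":0.5,"dx":0,"dy":-12,"dz":0,"spin":0}]' 35
python3 - <<'E'
from h import *
print(off([483,-386,242]))
c=cam('top')
# mat centre by fit of the dark blob
b,m=blobs(c,(0,0,0),(179,120,70),800,(365,200,445,275)); print(b)
print(pix2w(c,b[0][1],4))
E
```

```text
clock: 5.88
eef_pos: [529.7, 233.0, 242.7]
eef_rot: [-1.57, 0.0, -1.313]
wrist_force: [-0.4, 1.2, -2.9]
finger_gap: 11.7
[ 58.65983024   0.06078844 -20.32341755]
[(1389, [404.3, 237.4])]
[[ 484.65718644 -383.86168359    4.        ]]
```

```bash
python3 -m jog '[{"grip":0.5,"dx":2,"dy":0,"dz":-0.7,"spin":0},{"grip":0.5,"dx":6,"dy":0,"dz":-2,"spin":0},{"grip":0.5,"dx":10.5,"dy":0,"dz":-3.6,"spin":0},{"grip":0.5,"dx":15.5,"dy":0,"dz":-5.3,"spin":0},{"grip":0.5,"dx":20.5,"dy":0,"dz":-7,"spin":0},{"grip":0.5,"dx":25.5,"dy":0,"dz":-8.8,"spin":0},{"grip":0.5,"dx":30.5,"dy":0,"dz":-10.5,"spin":0},{"grip":0.5,"dx":35.5,"dy":0,"dz":-12.2,"spin":0},{"grip":0.5,"dx":40.5,"dy":0,"dz":-13.9,"spin":0},{"grip":0.5,"dx":45.5,"dy":0,"dz":-15.6,"spin":0},{"grip":0.5,"dx":50,"dy":0,"dz":-17.2,"spin":0},{"grip":0.5,"dx":54,"dy":0,"dz":-18.6,"spin":0},{"grip":0.5,"dx":57,"dy":0,"dz":-19.6,"spin":0},{"grip":0.5,"dx":58.5,"dy":0,"dz":-20.1,"spin":0},{"grip":0.5,"dx":58.5,"dy":0,"dz":-20.1,"spin":0},{"grip":0.5,"dx":58.5,"dy":3,"dz":-20.1,"spin":0},{"grip":0.5,"dx":58.5,"dy":6,"dz":-20.1,"spin":0},{"grip":0.5,"dx":58.5,"dy":9,"dz":-20.1,"spin":0},{"grip":0.5,"dx":58.5,"dy":10,"dz":-20.1,"spin":0},{"grip":0.5,"dx":58.5,"dy":10.4,"dz":-20.1,"spin":0}]' 35
python3 -m jog '[{"grip":0.5,"dx":0,"dy":0.5,"dz":0,"spin":0},{"grip":0.5,"dx":0,"dy":1,"dz":0,"spin":0},{"grip":0.5,"dx":0,"dy":1.4,"dz":0,"spin":0},{"grip":0.5,"dx":0,"dy":1.7,"dz":0,"spin":0},{"grip":0.5,"dx":0,"dy":1.7,"dz":0,"spin":0}]' 35
python3 - <<'E'
from h import *
print(monitor.read_state()['eef_pos'])
c=cam('top'); print(w2pix(c,[[484.5,-384,4]]))
cam('wrist','w3.png')
E
```

```text
clock: 8.43
eef_pos: [485.1, -383.4, 138.9]
eef_rot: [-1.571, -0.0, -1.312]
wrist_force: [-0.4, 0.4, -2.9]
finger_gap: 11.6
clock: 9.05
eef_pos: [484.7, -383.9, 121.3]
eef_rot: [-1.571, 0.0, -1.313]
wrist_force: [-0.5, -0.3, -2.5]
finger_gap: 11.6
[ 484.70811662 -383.85494464  121.25482331]
[[404.34224458 237.44524816]]
```

View pics/w3.png

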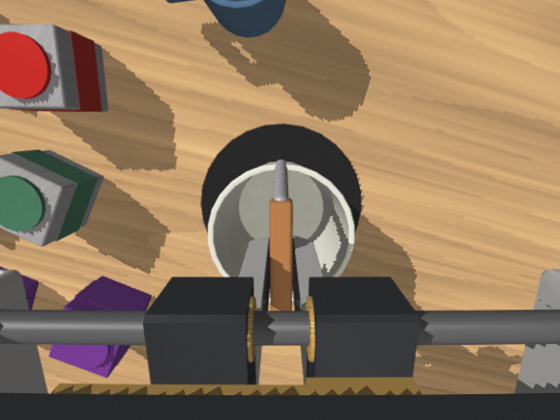

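The pail hangs centred over the mat (mat centre about (282,195), pail under the bar at (281,230)). I'll lower it the last few mm and release.

```bash
python3 -m jog '[{"grip":0.5,"dx":0,"dy":0.15,"dz":0,"spin":0},{"grip":0.5,"dx":0,"dy":0.3,"dz":0,"spin":0},{"grip":0.5,"dx":0,"dy":0.35,"dz":0,"spin":0},{"grip":0.5,"dx":0,"dy":0.35,"dz":0,"spin":0}]' 35
python3 -m jog '[{"grip":3,"dx":0,"dy":0,"dz":0,"spin":0},{"grip":5,"dx":0,"dy":0,"dz":0,"spin":0},{"grip":5,"dx":0,"dy":0,"dz":0,"spin":0},{"grip":5,"dx":0,"dy":0,"dz":0,"spin":0},{"grip":5,"dx":0,"dy":-2,"dz":0,"spin":0},{"grip":7,"dx":0,"dy":-6,"dz":0,"spin":0},{"grip":9.4,"dx":0,"dy":-12,"dz":0,"spin":0},{"grip":9.4,"dx":0,"dy":-18,"dz":0,"spin":0},{"grip":9.4,"dx":0,"dy":-21,"dz":0,"spin":0},{"grip":9.4,"dx":0,"dy":-21,"dz":0,"spin":0}]' 35
python3 - <<'E'
from h import *
s=monitor.read_state(); print(s['eef_pos'],s['eef_rot'],s['joints'].round(2))
print(off([480,-210,330]))
E
```

```text
clock: 9.65
eef_pos: [484.9, -384.0, 118.5]
eef_rot: [-1.57, -0.001, -1.313]
wrist_force: [-0.7, 1.3, 3.3]
finger_gap: 11.5
clock: 10.9
eef_pos: [485.1, -384.2, 330.2]
eef_rot: [-1.568, -0.003, -1.313]
wrist_force: [0.4, -0.3, -0.7]
finger_gap: 93.1
[ 485.10370461 -384.16125355  330.18922012] [-1.5684819  -0.00346545 -1.31253506] [-0.73  0.41  1.11  0.    1.62  0.58]
[-16.96884068  -0.03073004   3.95471364]
```

```bash
python3 -m jog '[{"grip":9.4,"dx":-6,"dy":-1,"dz":0.6,"spin":0},{"grip":9.4,"dx":-12,"dy":-2,"dz":1.3,"spin":0},{"grip":9.4,"dx":-18,"dy":-2,"dz":2,"spin":0},{"grip":9.4,"dx":-23.5,"dy":-2,"dz":2.6,"spin":0},{"grip":9.4,"dx":-23.5,"dy":-2,"dz":2.6,"spin":0},{"grip":9.4,"dx":-23.5,"dy":-2,"dz":2.6,"spin":0}]'
python3 - <<'E'
from h import *
c=cam('wrist','w4.png');cv2.imwrite('pics/t2.png',cam('top')['color'][:,:,::-1])
E
```

```text
clock: 11.65
eef_pos: [449.9, -150.4, 347.0]
eef_rot: [-1.572, 0.001, -1.312]
wrist_force: [0.5, 0.4, -0.6]
finger_gap: 94.1
```

View pics/w4.png

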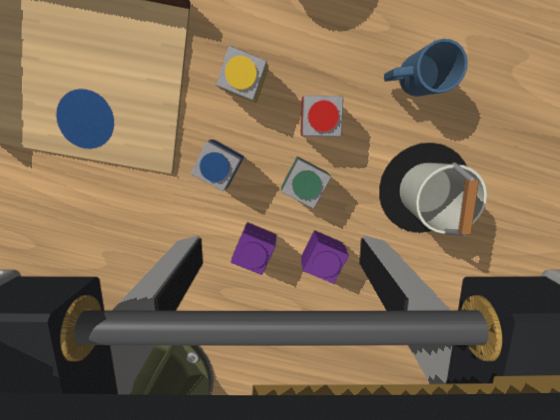

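The pail stands on the mat at (445,195), and four tins plus the mug are in view: yellow (241,72), red (323,116), blue (215,167), green (306,185), mug (435,70). Next I'll fit the tin poses.

```bash
cat >> h.py <<'E'
COL={'yel':((20,120,110),(33,255,255)),'red':((0,170,110),(7,255,255)),'green':((55,60,30),(90,255,255)),'blue':((100,110,40),(122,255,255))}
def rect(c,x,y,z,h=60,s=3):
    "metric view of plane z around x,y: columns +x world, rows +y"
    g=np.arange(-h,h,1/s); X,Y=np.meshgrid(x+g,y+g)
    uv=w2pix(c,np.c_[X.ravel(),Y.ravel(),np.full(X.size,z)]).astype(np.float32).reshape(*X.shape,2)
    return cv2.remap(c['color'],uv[...,0],uv[...,1],cv2.INTER_LINEAR)
def tinfit(c,col,guess,z0=0,box=26,save=None):
    u,v=guess; b,m=blobs(c,*COL[col],amin=60,roi=(int(u-box),int(v-box),int(u+box),int(v+box)))
    k=cv2.morphologyEx(m,cv2.MORPH_OPEN,np.ones((3,3)))
    b0=b[0][1]; w=pix2w(c,b0,z0+63)[0]
    im=cv2.GaussianBlur(rect(c,w[0],w[1],z0+60),(0,0),2).astype(np.float32)
    gx=np.abs(cv2.Sobel(im,-1,1,0)).max(2); gy=np.abs(cv2.Sobel(im,-1,0,1)).max(2); G=np.minimum(np.hypot(gx,gy),60)
    best=(-1,)
    t=np.linspace(-25,25,51); e=np.full(51,27.)
    S=np.r_[np.c_[t,e],np.c_[t,-e],np.c_[e,t],np.c_[-e,t]]
    for th in np.radians(np.arange(-45,45,1)):
        P=S@np.array([[np.cos(th),np.sin(th)],[-np.sin(th),np.cos(th)]])
        for dx in np.arange(-5,5.1,.5):
            for dy in np.arange(-5,5.1,.5):
                q=np.clip(((P+[dx,dy]+60)*3).astype(int),0,359); sc=G[q[:,1],q[:,0]].mean()
                if sc>best[0]: best=(sc,w[0]+dx,w[1]+dy,th,dx,dy)
    sc,x,y,th,dx,dy=best
    vis=im.clip(0,255).astype(np.uint8).copy(); P=(np.array([[27,27],[-27,27],[-27,-27],[27,-27]])@np.array([[np.cos(th),np.sin(th)],[-np.sin(th),np.cos(th)]])+[dx,dy]+60)*3
    cv2.polylines(vis,[P.astype(np.int32)],True,(255,0,255),1)
    return x,y,th,(dx,dy),sc,vis
E
python3 - <<'E'
from h import *
c=cam('wrist'); vs=[]
for n,g in [('yel',(241,72)),('red',(323,116)),('blue',(215,167)),('green',(306,185))]:
    x,y,th,d,sc,v=tinfit(c,n,g); vs.append(v[60:300,60:300]); print(n,round(x,1),round(y,1),'yaw',round(th,3),d,round(sc,1))
cv2.imwrite('pics/tins.png',np.hstack(vs)[:,:800,::-1] if False else cv2.resize(np.hstack(vs),(800,200))[:,:,::-1])
b,m=blobs(c,(100,60,40),(118,255,255),200,(380,30,475,105));print('mug',b)
print(pix2w(c,[(440,64),(389,76)],[75,62]))
E
```

```text
yel 572.3 -63.2 yaw -0.122 (np.float64(-0.5), np.float64(0.0)) 54.6
red 547.5 -183.2 yaw 0.244 (np.float64(0.0), np.float64(1.5)) 52.5
blue 441.8 -55.4 yaw -0.262 (np.float64(0.5), np.float64(0.0)) 49.6
green 450.4 -187.8 yaw -0.209 (np.float64(0.5), np.float64(1.0)) 54.7
mug [(2963, [431.2, 68.3])]
[[ 646.84706892 -311.62779148   75.        ]
 [ 618.90761202 -256.21986444   62.        ]]
```

View pics/tins.png

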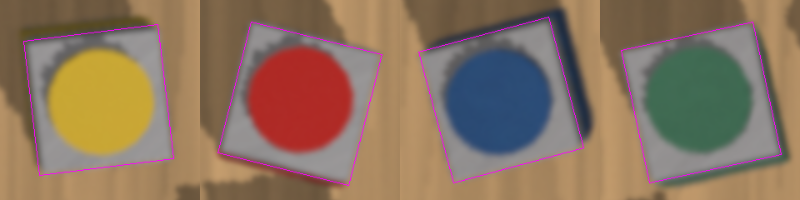

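```bash
cat >> h.py <<'E'
def plan(x,y,z,yaw=None):
    s=monitor.read_state(); o=off([x,y,z]); sp=0 if yaw is None else -np.degrees(yaw-s['eef_rot'][2])
    print('dx %.2f dy %.2f dz %.2f spin %.1f'%(*o,sp))
E
python3 -c "
from h import *
plan(572.3,-63.2,52,-.122)"
```

```text
dx -5.37 dy 29.51 dz 14.10 spin -68.3
```

```bash
python3 -m jog '[{"grip":9.4,"dx":-1.5,"dy":3,"dz":4,"spin":-10},{"grip":9.4,"dx":-3,"dy":6,"dz":8,"spin":-20},{"grip":9.4,"dx":-5.4,"dy":10,"dz":12,"spin":-30},{"grip":9.4,"dx":-5.4,"dy":14,"dz":14.1,"spin":-40},{"grip":9.4,"dx":-5.4,"dy":18,"dz":14.1,"spin":-50},{"grip":9.4,"dx":-5.4,"dy":20,"dz":14.1,"spin":-60},{"grip":9.4,"dx":-5.4,"dy":21,"dz":14.1,"spin":-68.3},{"grip":9.4,"dx":-5.4,"dy":21,"dz":14.1,"spin":-68.3},{"grip":9.4,"dx":-5.4,"dy":25,"dz":14.1,"spin":-68.3},{"grip":9.4,"dx":-5.4,"dy":28,"dz":14.1,"spin":-68.3},{"grip":9.4,"dx":-5.4,"dy":29.5,"dz":14.1,"spin":-68.3},{"grip":9.4,"dx":-5.4,"dy":29.5,"dz":14.1,"spin":-68.3},{"grip":4.8,"dx":-5.4,"dy":29.5,"dz":14.1,"spin":-68.3},{"grip":4.8,"dx":-5.4,"dy":29.5,"dz":14.1,"spin":-68.3},{"grip":4.8,"dx":-5.4,"dy":29.5,"dz":14.1,"spin":-68.3},{"grip":4.8,"dx":-5.4,"dy":29.5,"dz":14.1,"spin":-68.3},{"grip":4.8,"dx":-5.4,"dy":29.5,"dz":14.1,"spin":-68.3},{"grip":4.8,"dx":-5.4,"dy":29.5,"dz":14.1,"spin":-68.3}]' 20
```

```text
clock: 14.05
eef_pos: [572.6, -61.8, 53.2]
eef_rot: [-1.571, -0.0, -0.121]
wrist_force: [0.1, -0.1, 2.8]
finger_gap: 53.8
```

```bash
python3 -m jog '[{"grip":4.8,"dx":0,"dy":-1,"dz":0,"spin":0},{"grip":4.8,"dx":0,"dy":-4,"dz":0,"spin":0},{"grip":4.8,"dx":0,"dy":-9,"dz":0,"spin":0},{"grip":4.8,"dx":0,"dy":-14,"dz":0,"spin":0},{"grip":4.8,"dx":-1,"dy":-17,"dz":4,"spin":-4},{"grip":4.8,"dx":-2,"dy":-19,"dz":9,"spin":-8},{"grip":4.8,"dx":-3,"dy":-19,"dz":14,"spin":-11.4},{"grip":4.8,"dx":-4,"dy":-19,"dz":19,"spin":-11.4},{"grip":4.8,"dx":-5,"dy":-19,"dz":23,"spin":-11.4},{"grip":4.8,"dx":-5,"dy":-19,"dz":25,"spin":-11.4},{"grip":4.8,"dx":-5,"dy":-19,"dz":25,"spin":-11.4},{"grip":4.8,"dx":-5,"dy":-19,"dz":25,"spin":-11.4}]' 20
python3 -c "
from h import *
cam('wrist','w5.png')"
```

```text
clock: 15.55
eef_pos: [553.1, 191.3, 243.0]
eef_rot: [-1.571, 0.0, 0.078]
wrist_force: [-0.2, -0.3, -1.6]
finger_gap: 53.9
```

View pics/w5.png

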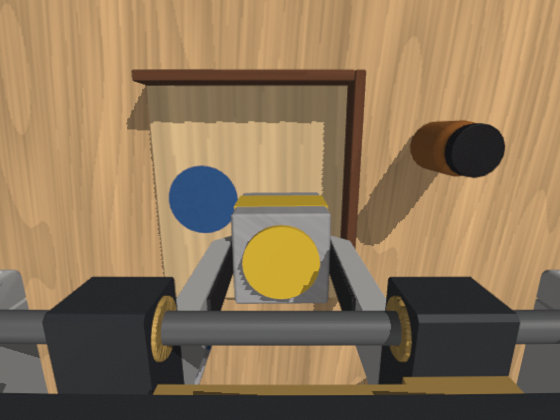

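```bash
python3 - <<'E'
from h import *
c=cam('wrist'); p=[532.3,168.5,.078]; cs,sn=np.cos(p[2]),np.sin(p[2])
def prof(pts,z):
    W=np.c_[p[0]+cs*pts[:,0]-sn*pts[:,1],p[1]+sn*pts[:,0]+cs*pts[:,1],np.full(len(pts),z)]
    uv=w2pix(c,W).astype(np.float32); return cv2.remap(c['color'],uv[None,:,0],uv[None,:,1],cv2.INTER_LINEAR)[0].astype(int).sum(1)
t=np.arange(-14,26,.5)
def edges(q):
    q=cv2.GaussianBlur(q.astype(np.float32)[None],(9,1),0)[0]; d=np.gradient(q); i=np.argsort(d); j=d.argmin(); k=d.argmax(); return t[j],round(float(d[j]),1),t[k],round(float(d[k]),1)
print('long: offset rel 100 (fall,rise)')
for y in (130,110,90,70,50,30): print(y,edges(prof(np.c_[100+t,np.full(len(t),y)],48)))
print('short rel 140')
for x in (-120,-80,-40,0,40,80): print(x,edges(prof(np.c_[np.full(len(t),x),140+t],48)))
for x in (40,): print(prof(np.c_[np.full(len(t),x),140+t],48).tolist())
print(prof(np.c_[100+t,np.full(len(t),90)],48).tolist())
b,m=blobs(c,(100,120,50),(125,255,220),500,(150,150,232,245)); print(b,pix2w(c,b[0][1],8))
E
```

```text
long: offset rel 100 (fall,rise)
130 (np.float64(-6.5), -39.7, np.float64(12.5), 49.7)
110 (np.float64(-7.0), -37.5, np.float64(12.5), 48.7)
90 (np.float64(-7.0), -38.0, np.float64(12.5), 45.6)
70 (np.float64(-7.0), -35.2, np.float64(12.5), 41.9)
50 (np.float64(-7.0), -34.0, np.float64(12.0), 38.8)
30 (np.float64(-7.0), -33.2, np.float64(12.5), 36.1)
short rel 140
-120 (np.float64(-4.0), -39.7, np.float64(12.5), 44.5)
-80 (np.float64(-4.0), -39.5, np.float64(12.0), 43.5)
-40 (np.float64(-4.0), -39.0, np.float64(12.0), 41.4)
0 (np.float64(-4.5), -31.4, np.float64(12.0), 46.8)
40 (np.float64(-4.5), -33.7, np.float64(12.0), 39.8)
80 (np.float64(-4.5), -33.9, np.float64(11.5), 32.2)
[305, 305, 305, 305, 305, 304, 304, 305, 304, 304, 304, 306, 305, 305, 305, 306, 295, 283, 249, 208, 165, 120, 103, 99, 96, 94, 98, 105, 115, 127, 147, 170, 185, 197, 201, 202, 203, 203, 202, 200, 199, 199, 199, 198, 198, 198, 199, 202, 206, 211, 234, 268, 319, 385, 417, 437, 443, 445, 443, 440, 443, 446, 446, 445, 446, 446, 446, 445, 444, 443, 444, 444, 442, 440, 441, 441, 440, 440, 440, 439]
[333, 331, 330, 330, 330, 329, 329, 327, 329, 329, 329, 329, 326, 274, 226, 180, 138, 113, 103, 97, 100, 102, 103, 102, 102, 102, 104, 109, 117, 130, 146, 163, 182, 193, 205, 209, 210, 211, 211, 211, 212, 211, 209, 207, 209, 212, 211, 208, 206, 203, 210, 240, 275, 350, 425, 450, 459, 462, 460, 456, 449, 442, 437, 434, 432, 432, 431, 431, 433, 440, 449, 458, 466, 463, 459, 455, 452, 449, 448, 448]
[(3350, [201.8, 198.8])] [[451.63311375 163.85790918   8.        ]]
```

```bash
python3 -c "
from h import *
plan(593.4,284.7,62.5,.077)"
```

```text
dx 4.74 dy 18.05 dz 9.01 spin 0.0
```

```bash
python3 -m jog '[{"grip":4.8,"dx":2,"dy":2,"dz":4,"spin":0},{"grip":4.8,"dx":4,"dy":6,"dz":8,"spin":0},{"grip":4.8,"dx":4.7,"dy":10,"dz":9,"spin":0},{"grip":4.8,"dx":4.7,"dy":14,"dz":9,"spin":0},{"grip":4.8,"dx":4.7,"dy":16,"dz":9,"spin":0},{"grip":4.8,"dx":4.7,"dy":17,"dz":9,"spin":0},{"grip":4.8,"dx":4.7,"dy":17.5,"dz":9,"spin":0},{"grip":4.8,"dx":4.7,"dy":18,"dz":9,"spin":0},{"grip":4.8,"dx":4.7,"dy":18,"dz":9,"spin":0}]' 20
python3 -m jog '[{"grip":4.8,"dx":0.1,"dy":0.1,"dz":0,"spin":0},{"grip":4.8,"dx":0.2,"dy":0.1,"dz":0,"spin":0},{"grip":4.8,"dx":0.3,"dy":0.1,"dz":0,"spin":0},{"grip":4.8,"dx":0.3,"dy":0.1,"dz":0,"spin":0}]' 20
```

```text
clock: 16.77
eef_pos: [592.8, 285.8, 63.3]
eef_rot: [-1.571, -0.001, 0.078]
wrist_force: [0.7, -0.7, -1.7]
finger_gap: 53.6
clock: 17.27
eef_pos: [595.7, 286.0, 62.0]
eef_rot: [-1.571, -0.0, 0.078]
wrist_force: [-1.1, 0.1, -1.7]
finger_gap: 53.9
```

```bash
python3 -m jog '[{"grip":4.8,"dx":0.05,"dy":0.08,"dz":0,"spin":0},{"grip":4.8,"dx":0.1,"dy":0.08,"dz":0,"spin":0},{"grip":4.8,"dx":0.15,"dy":0.08,"dz":0,"spin":0},{"grip":4.8,"dx":0.15,"dy":0.08,"dz":0,"spin":0}]' 20
python3 -m jog '[{"grip":4.8,"dx":0.05,"dy":0,"dz":0.1,"spin":0},{"grip":4.8,"dx":0.05,"dy":0,"dz":0.2,"spin":0},{"grip":4.8,"dx":0.05,"dy":0,"dz":0.3,"spin":0},{"grip":4.8,"dx":0.05,"dy":0,"dz":0.3,"spin":0}]' 20
```

```text
clock: 17.77
eef_pos: [597.1, 286.2, 61.2]
eef_rot: [-1.571, -0.0, 0.079]
wrist_force: [0.1, 0.3, -0.1]
finger_gap: 53.8
clock: 18.27
eef_pos: [597.5, 288.1, 61.3]
eef_rot: [-1.572, 0.0, 0.078]
wrist_force: [-1.5, -9.6, 2.8]
finger_gap: 53.8
```

```bash
python3 -m jog '[{"grip":4.8,"dx":0.05,"dy":0,"dz":0,"spin":0},{"grip":4.8,"dx":0.1,"dy":0,"dz":0,"spin":0},{"grip":4.8,"dx":0.15,"dy":0,"dz":0,"spin":0},{"grip":4.8,"dx":0.15,"dy":0,"dz":0,"spin":0}]' 20
python3 -m jog '[{"grip":4.8,"dx":0.05,"dy":0,"dz":0,"spin":0},{"grip":4.8,"dx":0.1,"dy":0,"dz":0,"spin":0},{"grip":4.8,"dx":0.1,"dy":0,"dz":0,"spin":0}]' 20
```

```text
clock: 18.77
eef_pos: [597.7, 288.2, 61.3]
eef_rot: [-1.573, 0.004, 0.078]
wrist_force: [-13.3, -10.1, 10.8]
finger_gap: 53.4
clock: 19.15
eef_pos: [597.8, 288.4, 61.3]
eef_rot: [-1.573, 0.006, 0.078]
wrist_force: [-19.7, -11.0, 14.7]
finger_gap: 53.6
```

```bash
python3 -m jog '[{"grip":4.8,"dx":-0.2,"dy":0,"dz":-0.1,"spin":0},{"grip":4.8,"dx":-0.25,"dy":0,"dz":-0.15,"spin":0},{"grip":6.4,"dx":-0.25,"dy":0,"dz":-0.15,"spin":0},{"grip":6.4,"dx":-0.25,"dy":0,"dz":-0.15,"spin":0},{"grip":6.4,"dx":-0.25,"dy":-1,"dz":-0.15,"spin":0},{"grip":6.4,"dx":-0.25,"dy":-4,"dz":-0.15,"spin":0},{"grip":9.4,"dx":-1,"dy":-9,"dz":-3,"spin":0},{"grip":9.4,"dx":-3,"dy":-14,"dz":-7,"spin":0},{"grip":9.4,"dx":-5,"dy":-18,"dz":-12,"spin":0},{"grip":9.4,"dx":-6,"dy":-21,"dz":-17,"spin":0},{"grip":9.4,"dx":-7,"dy":-24,"dz":-22,"spin":0},{"grip":9.4,"dx":-8,"dy":-27,"dz":-27,"spin":0},{"grip":9.4,"dx":-9.5,"dy":-27,"dz":-33,"spin":0},{"grip":9.4,"dx":-11,"dy":-27,"dz":-38,"spin":0},{"grip":9.4,"dx":-12.5,"dy":-27,"dz":-41,"spin":0},{"grip":9.4,"dx":-13,"dy":-27,"dz":-41,"spin":0},{"grip":9.4,"dx":-13,"dy":-27,"dz":-41,"spin":0}]' 20
python3 - <<'E'
from h import *
c=cam('wrist'); cc={}
for n in('red','green','blue'):
    b,m=blobs(c,*COL[n],amin=150); 
    for a in b: print(n,a,pix2w(c,a[1],63)[0].round(1))
t=cam('top'); b,m=blobs(t,*COL['yel'],amin=10,roi=(190,180,300,280)); print(b,pix2w(t,b[0][1],71) if b else'')
E
```

```text
clock: 21.28
eef_pos: [502.4, -129.0, 331.8]
eef_rot: [-1.571, -0.001, 0.079]
wrist_force: [0.4, -0.3, 0.4]
finger_gap: 93.8
red (613, [309.3, 220.5]) [ 547.1 -184.5   63. ]
green (641, [241.1, 218.2]) [ 449.8 -188.6   63. ]
blue (764, [239.4, 121.2]) [441.1 -55.2  63. ]
[(123, [207.1, 203.6])] [[598.59520918 286.05004242  71.        ]]
```

```bash
python3 -c "
from h import *
plan(547.3,-183.8,52,.244)"
```

```text
dx 3.99 dy 27.95 dz -5.85 spin -9.4
```

```bash
python3 -m jog '[{"grip":9.4,"dx":2,"dy":4,"dz":-3,"spin":-5},{"grip":9.4,"dx":4,"dy":9,"dz":-5.8,"spin":-9.4},{"grip":9.4,"dx":4,"dy":14,"dz":-5.8,"spin":-9.4},{"grip":9.4,"dx":4,"dy":19,"dz":-5.8,"spin":-9.4},{"grip":9.4,"dx":4,"dy":23,"dz":-5.8,"spin":-9.4},{"grip":9.4,"dx":4,"dy":26,"dz":-5.8,"spin":-9.4},{"grip":9.4,"dx":4,"dy":27.9,"dz":-5.8,"spin":-9.4},{"grip":9.4,"dx":4,"dy":27.9,"dz":-5.8,"spin":-9.4},{"grip":4.8,"dx":4,"dy":27.9,"dz":-5.8,"spin":-9.4},{"grip":4.8,"dx":4,"dy":27.9,"dz":-5.8,"spin":-9.4},{"grip":4.8,"dx":4,"dy":27.9,"dz":-5.8,"spin":-9.4},{"grip":4.8,"dx":4,"dy":27.9,"dz":-5.8,"spin":-9.4},{"grip":4.8,"dx":4,"dy":27.9,"dz":-5.8,"spin":-9.4},{"grip":4.8,"dx":4,"dy":27.9,"dz":-5.8,"spin":-9.4}]' 20
python3 - <<'E'
from h import *
s=monitor.read_state(); x,y,z=s['eef_pos']; print(s['finger_gap'],s['eef_pos'],s['eef_rot'])
yaw=.077; c=np.array([621.9,316.6]); Rm=np.array([[np.cos(yaw),-np.sin(yaw)],[np.sin(yaw),np.cos(yaw)]])
for k in range(4): print(k,(c+Rm@[-27,-27-54*k]).round(1))
plan(*(c+Rm@[-31,-87]),62.5,yaw)
E
```

```text
clock: 23.12
eef_pos: [547.1, -184.3, 52.4]
eef_rot: [-1.571, -0.0, 0.243]
wrist_force: [0.8, -0.3, 2.9]
finger_gap: 53.8
53.83245630221511 [ 547.05266904 -184.32296731   52.42183199] [-1.57111248e+00 -4.74813328e-04  2.42516151e-01]
0 [597.1 287.6]
1 [601.2 233.8]
2 [605.4 179.9]
3 [609.5 126.1]
dx 14.80 dy -1.01 dz 38.76 spin 9.5
```

```bash
python3 -m jog '[{"grip":4.8,"dx":0,"dy":-1,"dz":0,"spin":0},{"grip":4.8,"dx":0,"dy":-4,"dz":0,"spin":0},{"grip":4.8,"dx":0,"dy":-9,"dz":1,"spin":0},{"grip":4.8,"dx":2,"dy":-12,"dz":5,"spin":3},{"grip":4.8,"dx":4,"dy":-12,"dz":10,"spin":6},{"grip":4.8,"dx":6,"dy":-12,"dz":15,"spin":9.5},{"grip":4.8,"dx":8,"dy":-12,"dz":20,"spin":9.5},{"grip":4.8,"dx":10,"dy":-12,"dz":25,"spin":9.5},{"grip":4.8,"dx":12,"dy":-12,"dz":30,"spin":9.5},{"grip":4.8,"dx":14,"dy":-12,"dz":35,"spin":9.5},{"grip":4.8,"dx":14.8,"dy":-12,"dz":38,"spin":9.5},{"grip":4.8,"dx":14.8,"dy":-12,"dz":38.7,"spin":9.5},{"grip":4.8,"dx":14.8,"dy":-9,"dz":38.7,"spin":9.5},{"grip":4.8,"dx":14.8,"dy":-5,"dz":38.7,"spin":9.5},{"grip":4.8,"dx":14.8,"dy":-3,"dz":38.7,"spin":9.5},{"grip":4.8,"dx":14.8,"dy":-1.5,"dz":38.7,"spin":9.5},{"grip":4.8,"dx":14.8,"dy":-1,"dz":38.7,"spin":9.5},{"grip":4.8,"dx":14.8,"dy":-0.9,"dz":38.7,"spin":9.5}]' 20
python3 -c "
from h import *
s=monitor.read_state();print(s['eef_pos'],s['eef_rot'])
cam('wrist','w6.png')"
```

```text
clock: 25.38
eef_pos: [597.9, 227.0, 61.8]
eef_rot: [-1.571, -0.001, 0.077]
wrist_force: [0.8, 0.1, -1.9]
finger_gap: 53.8
[597.92884471 226.99886882  61.79925168] [-1.57061156e+00 -9.09827078e-04  7.66885067e-02]
```

View pics/w6.png

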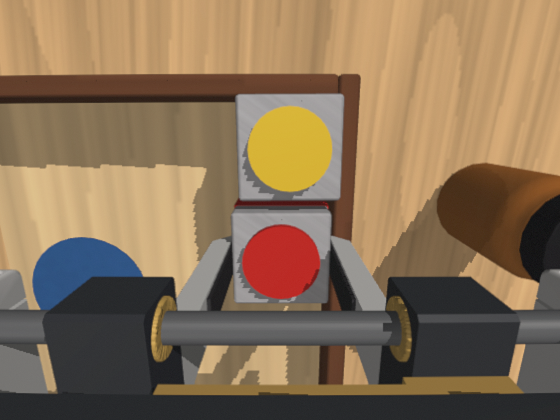

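Yellow sits flush in the corner (290,148), with red held just below it (281,262) and a small gap at both contacts. I'll push red home.

```bash
python3 -m jog '[{"grip":4.8,"dx":0.1,"dy":0.05,"dz":0.1,"spin":0},{"grip":4.8,"dx":0.2,"dy":0.1,"dz":0.2,"spin":0},{"grip":4.8,"dx":0.3,"dy":0.1,"dz":0.3,"spin":0},{"grip":4.8,"dx":0.35,"dy":0.1,"dz":0.4,"spin":0},{"grip":4.8,"dx":0.4,"dy":0.1,"dz":0.5,"spin":0},{"grip":4.8,"dx":0.4,"dy":0.1,"dz":0.6,"spin":0},{"grip":4.8,"dx":0.4,"dy":0.1,"dz":0.7,"spin":0},{"grip":4.8,"dx":0.4,"dy":0.1,"dz":0.8,"spin":0},{"grip":4.8,"dx":0.4,"dy":0.1,"dz":0.8,"spin":0}]' 20
python3 -m jog '[{"grip":4.8,"dx":0.05,"dy":0,"dz":0.05,"spin":0},{"grip":4.8,"dx":0.1,"dy":0,"dz":0.1,"spin":0},{"grip":4.8,"dx":0.15,"dy":0,"dz":0.1,"spin":0},{"grip":4.8,"dx":0.15,"dy":0,"dz":0.1,"spin":0}]' 20
```

```text
clock: 26.55
eef_pos: [601.4, 233.8, 60.5]
eef_rot: [-1.573, -0.0, 0.076]
wrist_force: [1.1, -13.1, 5.1]
finger_gap: 54.1
clock: 27.05
eef_pos: [601.6, 233.9, 60.5]
eef_rot: [-1.575, 0.003, 0.076]
wrist_force: [-10.6, -20.4, 13.7]
finger_gap: 53.9
```

```bash
python3 -m jog '[{"grip":4.8,"dx":-0.15,"dy":0,"dz":-0.15,"spin":0},{"grip":4.8,"dx":-0.2,"dy":0,"dz":-0.25,"spin":0},{"grip":6.4,"dx":-0.2,"dy":0,"dz":-0.25,"spin":0},{"grip":6.4,"dx":-0.2,"dy":0,"dz":-0.25,"spin":0},{"grip":6.4,"dx":-0.2,"dy":-1,"dz":-0.25,"spin":0},{"grip":6.4,"dx":-0.25,"dy":-4,"dz":-0.25,"spin":0},{"grip":9.4,"dx":-1,"dy":-9,"dz":-3,"spin":0},{"grip":9.4,"dx":-3,"dy":-14,"dz":-7,"spin":0},{"grip":9.4,"dx":-5,"dy":-18,"dz":-12,"spin":0},{"grip":9.4,"dx":-6,"dy":-21,"dz":-17,"spin":0},{"grip":9.4,"dx":-7,"dy":-24,"dz":-22,"spin":0},{"grip":9.4,"dx":-9,"dy":-27,"dz":-27,"spin":0},{"grip":9.4,"dx":-11,"dy":-27,"dz":-32,"spin":0},{"grip":9.4,"dx":-12.9,"dy":-27,"dz":-35.4,"spin":0},{"grip":9.4,"dx":-12.9,"dy":-27,"dz":-35.4,"spin":0},{"grip":9.4,"dx":-12.9,"dy":-27,"dz":-35.4,"spin":0}]' 20
python3 - <<'E'
from h import *
c=cam('wrist','w7.png')
for n in('green','blue'):
    b,m=blobs(c,*COL[n],amin=150)
    for a in b: print(n,a,pix2w(c,a[1],63)[0].round(1))
t=cam('top')
for n in ('yel','red'):
    b,m=blobs(t,*COL[n],amin=10,roi=(190,180,300,280)); print(n,b,pix2w(t,b[0][1],71) if b else'')
plan(450.1,-188.2,52,-.209)
E
```

```text
clock: 29.05
eef_pos: [501.0, -126.0, 330.6]
eef_rot: [-1.571, -0.001, 0.077]
wrist_force: [-0.0, -0.3, 0.5]
finger_gap: 93.9
green (642, [242.0, 220.6]) [ 449.8 -188.5   63. ]
blue (769, [240.1, 123.7]) [441.  -55.2  63. ]
yel [(126, [207.0, 203.6])] [[598.59850772 286.3844508   71.        ]]
red [(106, [223.0, 202.5])] [[601.78906299 232.90661001  71.        ]]
dx -5.58 dy 27.83 dz -5.85 spin 16.4
```

```bash
python3 -m jog '[{"grip":9.4,"dx":-3,"dy":4,"dz":-3,"spin":8},{"grip":9.4,"dx":-5.6,"dy":9,"dz":-5.8,"spin":16.4},{"grip":9.4,"dx":-5.6,"dy":14,"dz":-5.8,"spin":16.4},{"grip":9.4,"dx":-5.6,"dy":19,"dz":-5.8,"spin":16.4},{"grip":9.4,"dx":-5.6,"dy":23,"dz":-5.8,"spin":16.4},{"grip":9.4,"dx":-5.6,"dy":26,"dz":-5.8,"spin":16.4},{"grip":9.4,"dx":-5.6,"dy":27.8,"dz":-5.8,"spin":16.4},{"grip":9.4,"dx":-5.6,"dy":27.8,"dz":-5.8,"spin":16.4},{"grip":4.8,"dx":-5.6,"dy":27.8,"dz":-5.8,"spin":16.4},{"grip":4.8,"dx":-5.6,"dy":27.8,"dz":-5.8,"spin":16.4},{"grip":4.8,"dx":-5.6,"dy":27.8,"dz":-5.8,"spin":16.4},{"grip":4.8,"dx":-5.6,"dy":27.8,"dz":-5.8,"spin":16.4},{"grip":4.8,"dx":-5.6,"dy":27.8,"dz":-5.8,"spin":16.4},{"grip":4.8,"dx":-5.6,"dy":27.8,"dz":-5.8,"spin":16.4}]' 20
python3 - <<'E'
from h import *
yaw=.077; c=np.array([621.9,316.6]); Rm=np.array([[np.cos(yaw),-np.sin(yaw)],[np.sin(yaw),np.cos(yaw)]])
plan(*(c+Rm@[-31,-141]),62.3,yaw)
E
```

```text
clock: 30.9
eef_pos: [449.7, -188.7, 52.4]
eef_rot: [-1.571, -0.001, -0.21]
wrist_force: [-0.7, 0.9, 3.8]
finger_gap: 53.6
dx 7.35 dy -0.99 dz 38.61 spin -16.4
```

```bash
python3 -m jog '[{"grip":4.8,"dx":0,"dy":-1,"dz":0,"spin":0},{"grip":4.8,"dx":0,"dy":-4,"dz":0,"spin":0},{"grip":4.8,"dx":0,"dy":-9,"dz":0,"spin":0},{"grip":4.8,"dx":1,"dy":-13,"dz":3,"spin":-4},{"grip":4.8,"dx":2,"dy":-13,"dz":8,"spin":-8},{"grip":4.8,"dx":3,"dy":-13,"dz":13,"spin":-12},{"grip":4.8,"dx":4,"dy":-13,"dz":18,"spin":-16.4},{"grip":4.8,"dx":5,"dy":-13,"dz":23,"spin":-16.4},{"grip":4.8,"dx":6,"dy":-13,"dz":28,"spin":-16.4},{"grip":4.8,"dx":7,"dy":-13,"dz":33,"spin":-16.4},{"grip":4.8,"dx":7.3,"dy":-13,"dz":37,"spin":-16.4},{"grip":4.8,"dx":7.3,"dy":-12,"dz":38.5,"spin":-16.4},{"grip":4.8,"dx":7.3,"dy":-8,"dz":38.5,"spin":-16.4},{"grip":4.8,"dx":7.3,"dy":-5,"dz":38.5,"spin":-16.4},{"grip":4.8,"dx":7.3,"dy":-3,"dz":38.5,"spin":-16.4},{"grip":4.8,"dx":7.3,"dy":-1.5,"dz":38.5,"spin":-16.4},{"grip":4.8,"dx":7.3,"dy":-1,"dz":38.5,"spin":-16.4},{"grip":4.8,"dx":7.3,"dy":-0.9,"dz":38.5,"spin":-16.4}]' 20
python3 -m jog '[{"grip":4.8,"dx":0.1,"dy":0.05,"dz":0.1,"spin":0},{"grip":4.8,"dx":0.2,"dy":0.1,"dz":0.2,"spin":0},{"grip":4.8,"dx":0.3,"dy":0.1,"dz":0.3,"spin":0},{"grip":4.8,"dx":0.35,"dy":0.1,"dz":0.4,"spin":0},{"grip":4.8,"dx":0.4,"dy":0.1,"dz":0.5,"spin":0},{"grip":4.8,"dx":0.4,"dy":0.1,"dz":0.6,"spin":0},{"grip":4.8,"dx":0.4,"dy":0.1,"dz":0.6,"spin":0}]' 20
```

```text
clock: 33.15
eef_pos: [601.2, 172.8, 61.6]
eef_rot: [-1.571, -0.001, 0.077]
wrist_force: [-0.1, 0.1, -2.9]
finger_gap: 53.8
clock: 34.02
eef_pos: [604.8, 179.1, 60.5]
eef_rot: [-1.571, -0.001, 0.077]
wrist_force: [1.1, -1.7, 2.7]
finger_gap: 53.6
```

```bash
python3 -m jog '[{"grip":4.8,"dx":0,"dy":0,"dz":0.1,"spin":0},{"grip":4.8,"dx":0.05,"dy":0,"dz":0.15,"spin":0},{"grip":4.8,"dx":0.1,"dy":0,"dz":0.25,"spin":0},{"grip":4.8,"dx":0.15,"dy":0,"dz":0.3,"spin":0},{"grip":4.8,"dx":0.2,"dy":0,"dz":0.3,"spin":0},{"grip":4.8,"dx":0.2,"dy":0,"dz":0.3,"spin":0}]' 20
```

```text
clock: 34.78
eef_pos: [605.3, 179.6, 60.5]
eef_rot: [-1.575, 0.004, 0.077]
wrist_force: [-11.6, -21.0, 15.0]
finger_gap: 54.2
```

```bash
python3 -m jog '[{"grip":4.8,"dx":-0.15,"dy":0,"dz":-0.15,"spin":0},{"grip":4.8,"dx":-0.2,"dy":0,"dz":-0.3,"spin":0},{"grip":6.4,"dx":-0.2,"dy":0,"dz":-0.3,"spin":0},{"grip":6.4,"dx":-0.2,"dy":0,"dz":-0.3,"spin":0},{"grip":6.4,"dx":-0.2,"dy":-1,"dz":-0.3,"spin":0},{"grip":6.4,"dx":-0.25,"dy":-4,"dz":-0.3,"spin":0},{"grip":9.4,"dx":-1,"dy":-9,"dz":-3,"spin":0},{"grip":9.4,"dx":-3,"dy":-14,"dz":-7,"spin":0},{"grip":9.4,"dx":-6,"dy":-18,"dz":-12,"spin":0},{"grip":9.4,"dx":-8,"dy":-21,"dz":-17,"spin":0},{"grip":9.4,"dx":-10,"dy":-24,"dz":-22,"spin":0},{"grip":9.4,"dx":-12.7,"dy":-27,"dz":-27,"spin":0},{"grip":9.4,"dx":-12.7,"dy":-27,"dz":-27,"spin":0},{"grip":9.4,"dx":-12.7,"dy":-27,"dz":-27,"spin":0}]' 20
python3 - <<'E'
from h import *
c=cam('wrist','w8.png')
b,m=blobs(c,*COL['blue'],amin=150)
for a in b: print('blue',a,pix2w(c,a[1],63)[0].round(1))
t=cam('top')
for n in ('yel','red','green'):
    b,m=blobs(t,*COL[n],amin=10,roi=(190,180,300,280)); print(n,b,pix2w(t,b[0][1],71) if b else'')
plan(441.4,-55.2,52,-.262)
E
```

```text
clock: 36.52
eef_pos: [500.3, -96.7, 330.4]
eef_rot: [-1.571, -0.001, 0.076]
wrist_force: [1.1, 0.2, -1.1]
finger_gap: 94.3
blue (729, [239.6, 146.2]) [441.  -55.2  63. ]
blue (711, [261.3, 6.9]) [459.9 114.7  63. ]
yel [(126, [207.0, 203.6])] [[598.59850772 286.3844508   71.        ]]
red [(104, [223.1, 202.5])] [[601.78576142 232.57222487  71.        ]]
green [(100, [239.1, 201.3])] [[605.31549636 179.08214867  71.        ]]
dx -5.54 dy 27.74 dz 4.47 spin 19.5
```

```bash
python3 -m jog '[{"grip":9.4,"dx":-3,"dy":4,"dz":3,"spin":10},{"grip":9.4,"dx":-5.5,"dy":9,"dz":4.5,"spin":19.5},{"grip":9.4,"dx":-5.5,"dy":14,"dz":4.5,"spin":19.5},{"grip":9.4,"dx":-5.5,"dy":19,"dz":4.5,"spin":19.5},{"grip":9.4,"dx":-5.5,"dy":23,"dz":4.5,"spin":19.5},{"grip":9.4,"dx":-5.5,"dy":26,"dz":4.5,"spin":19.5},{"grip":9.4,"dx":-5.5,"dy":27.7,"dz":4.5,"spin":19.5},{"grip":9.4,"dx":-5.5,"dy":27.7,"dz":4.5,"spin":19.5},{"grip":4.8,"dx":-5.5,"dy":27.7,"dz":4.5,"spin":19.5},{"grip":4.8,"dx":-5.5,"dy":27.7,"dz":4.5,"spin":19.5},{"grip":4.8,"dx":-5.5,"dy":27.7,"dz":4.5,"spin":19.5},{"grip":4.8,"dx":-5.5,"dy":27.7,"dz":4.5,"spin":19.5},{"grip":4.8,"dx":-5.5,"dy":27.7,"dz":4.5,"spin":19.5},{"grip":4.8,"dx":-5.5,"dy":27.7,"dz":4.5,"spin":19.5}]' 20
python3 - <<'E'
from h import *
yaw=.077; c=np.array([621.9,316.6]); Rm=np.array([[np.cos(yaw),-np.sin(yaw)],[np.sin(yaw),np.cos(yaw)]])
plan(*(c+Rm@[-31,-195]),62.3,yaw)
E
```

```text
clock: 38.38
eef_pos: [442.1, -56.1, 53.3]
eef_rot: [-1.571, -0.0, -0.264]
wrist_force: [-2.2, 0.1, 5.4]
finger_gap: 53.8
dx 11.25 dy -0.90 dz 21.25 spin -19.5
```

```bash
python3 -m jog '[{"grip":4.8,"dx":0,"dy":-1,"dz":0,"spin":0},{"grip":4.8,"dx":0,"dy":-4,"dz":0,"spin":0},{"grip":4.8,"dx":0,"dy":-9,"dz":0,"spin":0},{"grip":4.8,"dx":2,"dy":-11,"dz":4,"spin":-5},{"grip":4.8,"dx":4,"dy":-11,"dz":8,"spin":-10},{"grip":4.8,"dx":6,"dy":-11,"dz":12,"spin":-15},{"grip":4.8,"dx":8,"dy":-11,"dz":16,"spin":-19.5},{"grip":4.8,"dx":10,"dy":-11,"dz":19,"spin":-19.5},{"grip":4.8,"dx":11.2,"dy":-11,"dz":21.2,"spin":-19.5},{"grip":4.8,"dx":11.2,"dy":-11,"dz":21.2,"spin":-19.5},{"grip":4.8,"dx":11.2,"dy":-8,"dz":21.2,"spin":-19.5},{"grip":4.8,"dx":11.2,"dy":-5,"dz":21.2,"spin":-19.5},{"grip":4.8,"dx":11.2,"dy":-3,"dz":21.2,"spin":-19.5},{"grip":4.8,"dx":11.2,"dy":-1.5,"dz":21.2,"spin":-19.5},{"grip":4.8,"dx":11.2,"dy":-0.9,"dz":21.2,"spin":-19.5},{"grip":4.8,"dx":11.2,"dy":-0.8,"dz":21.2,"spin":-19.5}]' 20
python3 -m jog '[{"grip":4.8,"dx":0.1,"dy":0.05,"dz":0.1,"spin":0},{"grip":4.8,"dx":0.2,"dy":0.1,"dz":0.2,"spin":0},{"grip":4.8,"dx":0.3,"dy":0.1,"dz":0.3,"spin":0},{"grip":4.8,"dx":0.35,"dy":0.1,"dz":0.4,"spin":0},{"grip":4.8,"dx":0.4,"dy":0.1,"dz":0.5,"spin":0},{"grip":4.8,"dx":0.4,"dy":0.1,"dz":0.6,"spin":0},{"grip":4.8,"dx":0.4,"dy":0.1,"dz":0.6,"spin":0}]' 20
python3 -m jog '[{"grip":4.8,"dx":0,"dy":0,"dz":0.1,"spin":0},{"grip":4.8,"dx":0.05,"dy":0,"dz":0.15,"spin":0},{"grip":4.8,"dx":0.1,"dy":0,"dz":0.2,"spin":0},{"grip":4.8,"dx":0.15,"dy":0,"dz":0.2,"spin":0},{"grip":4.8,"dx":0.15,"dy":0,"dz":0.2,"spin":0}]' 20
```

```text
clock: 40.38
eef_pos: [605.6, 119.4, 61.6]
eef_rot: [-1.571, -0.001, 0.077]
wrist_force: [-0.1, 0.2, -1.8]
finger_gap: 53.5
clock: 41.25
eef_pos: [609.7, 124.8, 61.4]
eef_rot: [-1.572, -0.002, 0.077]
wrist_force: [-0.7, -7.9, 5.5]
finger_gap: 53.9
clock: 41.88
eef_pos: [610.2, 125.2, 61.3]
eef_rot: [-1.575, 0.001, 0.076]
wrist_force: [-8.8, -20.0, 11.6]
finger_gap: 53.7
```

```bash
python3 -m jog '[{"grip":4.8,"dx":-0.15,"dy":0,"dz":-0.15,"spin":0},{"grip":4.8,"dx":-0.2,"dy":0,"dz":-0.25,"spin":0},{"grip":6.4,"dx":-0.2,"dy":0,"dz":-0.25,"spin":0},{"grip":6.4,"dx":-0.2,"dy":0,"dz":-0.25,"spin":0},{"grip":6.4,"dx":-0.2,"dy":-1,"dz":-0.25,"spin":0},{"grip":6.4,"dx":-0.25,"dy":-4,"dz":-0.25,"spin":0},{"grip":9.4,"dx":-1,"dy":-9,"dz":-0.3,"spin":0},{"grip":9.4,"dx":-3,"dy":-14,"dz":0,"spin":0},{"grip":9.4,"dx":-6,"dy":-18,"dz":0,"spin":0},{"grip":9.4,"dx":-6,"dy":-20,"dz":0,"spin":0},{"grip":9.4,"dx":-6,"dy":-20,"dz":0,"spin":0}]' 20
python3 - <<'E'
from h import *
c=cam('wrist','w9.png'); t=cam('top')
yaw=.077; C=np.array([621.9,316.6]); Rm=np.array([[np.cos(yaw),-np.sin(yaw)],[np.sin(yaw),np.cos(yaw)]])
for k,n in enumerate(('yel','red','green','blue')):
    p=C+Rm@[-27,-27-54*k]; g=w2pix(c,[[*p,72]])[0]
    x,y,th,d,sc,v=tinfit(c,n,g,z0=8); print(n,(Rm.T@(np.array([x,y])-C)).round(1),round(th-yaw,3),round(sc,1))
s=monitor.read_state();print(s['eef_pos'])
E
```

```text
clock: 43.25
eef_pos: [550.7, 123.4, 262.1]
eef_rot: [-1.57, -0.003, 0.077]
wrist_force: [0.7, -0.2, -0.4]
finger_gap: 94.3
yel [-27.1 -28.4] -0.007 58.9
red [-27.3 -81.9] -0.007 54.4
green [ -27.8 -135.6] -0.007 51.3
blue [ -40.9 -215.9] 0.167 47.0
[550.28183531 123.27267916 259.33979002]
```

View pics/w9.png

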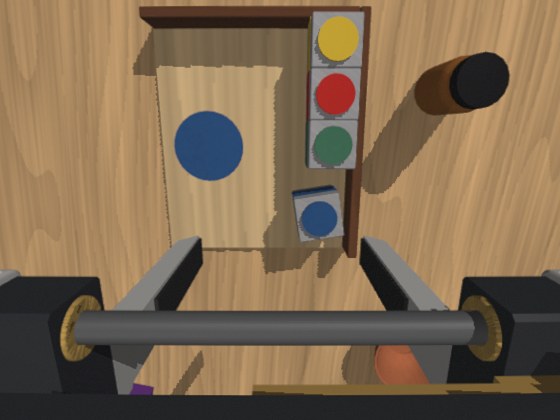

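Yellow, red and green are packed at (-27,-28), (-27,-82) and (-28,-136). After I released it, blue was knocked to (-41,-216) and turned 0.17 rad. I'll pick it up again.

```bash
python3 - <<'E'
from h import *
c=cam('wrist')
x,y,th,d,sc,v=tinfit(c,'blue',(319,218),z0=8); print(x,y,th,d,sc); plan(x,y,60,th)
E
```

```text
598.38247544074 94.42548593491381 0.24434609527920614 (np.float64(0.5), np.float64(1.0)) 48.49694
dx 4.62 dy 19.88 dz -3.24 spin -9.6
```

```bash
python3 -m jog '[{"grip":9.4,"dx":2,"dy":4,"dz":-2,"spin":-5},{"grip":9.4,"dx":4.6,"dy":8,"dz":-3.2,"spin":-9.6},{"grip":9.4,"dx":4.6,"dy":13,"dz":-3.2,"spin":-9.6},{"grip":9.4,"dx":4.6,"dy":16,"dz":-3.2,"spin":-9.6},{"grip":9.4,"dx":4.6,"dy":18.5,"dz":-3.2,"spin":-9.6},{"grip":9.4,"dx":4.6,"dy":19.8,"dz":-3.2,"spin":-9.6},{"grip":9.4,"dx":4.6,"dy":19.8,"dz":-3.2,"spin":-9.6},{"grip":4.8,"dx":4.6,"dy":19.8,"dz":-3.2,"spin":-9.6},{"grip":4.8,"dx":4.6,"dy":19.8,"dz":-3.2,"spin":-9.6},{"grip":4.8,"dx":4.6,"dy":19.8,"dz":-3.2,"spin":-9.6},{"grip":4.8,"dx":4.6,"dy":19.8,"dz":-3.2,"spin":-9.6},{"grip":4.8,"dx":4.6,"dy":19.8,"dz":-3.2,"spin":-9.6},{"grip":4.8,"dx":4.6,"dy":19.8,"dz":-3.2,"spin":-9.6}]' 20
python3 - <<'E'
from h import *
yaw=.077; c=np.array([621.9,316.6]); Rm=np.array([[np.cos(yaw),-np.sin(yaw)],[np.sin(yaw),np.cos(yaw)]])
plan(*(c+Rm@[-31,-195]),62.3,yaw)
E
```

```text
clock: 45.02
eef_pos: [598.8, 94.9, 62.3]
eef_rot: [-1.571, -0.0, 0.244]
wrist_force: [-0.9, -0.5, 2.3]
finger_gap: 53.8
dx 1.30 dy 0.00 dz 2.25 spin 9.6
```

```bash
python3 -m jog '[{"grip":4.8,"dx":0,"dy":-0.5,"dz":0,"spin":0},{"grip":4.8,"dx":0.3,"dy":-1,"dz":0,"spin":3},{"grip":4.8,"dx":0.6,"dy":-1,"dz":0.7,"spin":6},{"grip":4.8,"dx":1,"dy":-1,"dz":1.5,"spin":9.6},{"grip":4.8,"dx":1.3,"dy":-1,"dz":2.2,"spin":9.6},{"grip":4.8,"dx":1.3,"dy":-0.5,"dz":2.2,"spin":9.6},{"grip":4.8,"dx":1.3,"dy":0,"dz":2.2,"spin":9.6},{"grip":4.8,"dx":1.3,"dy":0,"dz":2.2,"spin":9.6}]' 20
python3 -m jog '[{"grip":4.8,"dx":0.1,"dy":0,"dz":0.1,"spin":0},{"grip":4.8,"dx":0.2,"dy":0.05,"dz":0.2,"spin":0},{"grip":4.8,"dx":0.3,"dy":0.05,"dz":0.3,"spin":0},{"grip":4.8,"dx":0.35,"dy":0.05,"dz":0.4,"spin":0},{"grip":4.8,"dx":0.4,"dy":0.05,"dz":0.5,"spin":0},{"grip":4.8,"dx":0.4,"dy":0.05,"dz":0.6,"spin":0},{"grip":4.8,"dx":0.4,"dy":0.05,"dz":0.6,"spin":0}]' 20
python3 -m jog '[{"grip":4.8,"dx":0,"dy":0,"dz":0.1,"spin":0},{"grip":4.8,"dx":0.05,"dy":0,"dz":0.15,"spin":0},{"grip":4.8,"dx":0.1,"dy":0,"dz":0.2,"spin":0},{"grip":4.8,"dx":0.15,"dy":0,"dz":0.2,"spin":0},{"grip":4.8,"dx":0.15,"dy":0,"dz":0.2,"spin":0}]' 20
```

```text
clock: 46.02
eef_pos: [606.0, 119.0, 61.8]
eef_rot: [-1.571, 0.0, 0.077]
wrist_force: [-0.8, 0.5, -0.4]
finger_gap: 53.5
clock: 46.9
eef_pos: [609.9, 125.8, 61.8]
eef_rot: [-1.571, -0.001, 0.077]
wrist_force: [1.1, -1.0, 2.5]
finger_gap: 53.7
clock: 47.52
eef_pos: [610.0, 126.9, 61.8]
eef_rot: [-1.572, 0.003, 0.077]
wrist_force: [-9.0, -8.5, 11.0]
finger_gap: 53.9
```

Both contacts are felt. I'll release, rise and check the row.

```bash
python3 -m jog '[{"grip":4.8,"dx":-0.15,"dy":0,"dz":-0.1,"spin":0},{"grip":4.8,"dx":-0.2,"dy":0,"dz":-0.15,"spin":0},{"grip":6.4,"dx":-0.2,"dy":0,"dz":-0.15,"spin":0},{"grip":6.4,"dx":-0.2,"dy":0,"dz":-0.15,"spin":0},{"grip":6.4,"dx":-0.2,"dy":-1,"dz":-0.15,"spin":0},{"grip":6.4,"dx":-0.25,"dy":-4,"dz":-0.15,"spin":0},{"grip":9.4,"dx":-1,"dy":-9,"dz":-0.3,"spin":0},{"grip":9.4,"dx":-3,"dy":-14,"dz":0,"spin":0},{"grip":9.4,"dx":-6,"dy":-18,"dz":0,"spin":0},{"grip":9.4,"dx":-6,"dy":-20,"dz":0,"spin":0},{"grip":9.4,"dx":-6,"dy":-20,"dz":0,"spin":0}]' 20
python3 - <<'E'
from h import *
c=cam('wrist','w10.png')
yaw=.077; C=np.array([621.9,316.6]); Rm=np.array([[np.cos(yaw),-np.sin(yaw)],[np.sin(yaw),np.cos(yaw)]])
for k,n in enumerate(('yel','red','green','blue')):
    p=C+Rm@[-27,-27-54*k]; g=w2pix(c,[[*p,72]])[0]
    x,y,th,d,sc,v=tinfit(c,n,g,z0=8); print(n,(Rm.T@(np.array([x,y])-C)).round(1),round(th-yaw,3),round(sc,1))
plan(500,-260,330,-1.0)
E
```

```text
clock: 48.9
eef_pos: [551.4, 123.2, 263.6]
eef_rot: [-1.571, -0.003, 0.077]
wrist_force: [0.1, 0.4, 1.0]
finger_gap: 93.8
yel [-27.  -28.4] 0.01 58.7
red [-27.4 -81.9] -0.007 56.2
green [ -27.3 -135.6] -0.007 57.4
blue [ -27.9 -189.8] -0.007 53.2
dx -8.03 dy -6.83 dz -37.81 spin 61.7
```

The row is packed within about 1.5 mm and square. Now the mug.

```bash
python3 -c "
from h import *
plan(610,-250,260,.466)"
```

```text
dx 3.01 dy 0.18 dz -37.66 spin -22.3
```

```bash
python3 -m jog '[{"grip":9.4,"dx":0.5,"dy":0.2,"dz":-4,"spin":-4},{"grip":9.4,"dx":1,"dy":0.2,"dz":-9,"spin":-8},{"grip":9.4,"dx":1.5,"dy":0.2,"dz":-15,"spin":-12},{"grip":9.4,"dx":2,"dy":0.2,"dz":-21,"spin":-16},{"grip":9.4,"dx":2.5,"dy":0.2,"dz":-27,"spin":-20},{"grip":9.4,"dx":3,"dy":0.2,"dz":-33,"spin":-22.3},{"grip":9.4,"dx":3,"dy":0.2,"dz":-37.6,"spin":-22.3},{"grip":9.4,"dx":3,"dy":0.2,"dz":-37.6,"spin":-22.3},{"grip":9.4,"dx":3,"dy":0.2,"dz":-37.6,"spin":-22.3}]' 20
python3 -c "
from h import *
c=cam('wrist','w11.png');print(monitor.read_state()['eef_pos'],w2pix(c,[[646.8,-311.6,75],[622.5,-263.4,66]]))"
```

```text
clock: 50.08
eef_pos: [609.7, -248.9, 258.3]
eef_rot: [-1.569, 0.001, 0.466]
wrist_force: [-0.2, 0.2, 0.3]
finger_gap: 93.8
[ 609.89217161 -248.44269572  258.81027358] [[285.97274371 252.80527538]
 [285.96412544 206.60325368]]
```

View pics/w11.png

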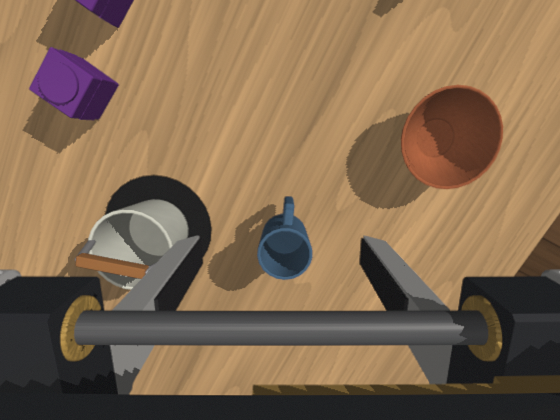

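```bash
python3 - <<'E'
from h import *
c=cam('wrist'); b,m=blobs(c,(98,60,30),(120,255,255),100,(250,185,325,290)); print(b)
for v in range(194,228,3):
    q=np.where(m[v])[0]; print(v,q.min() if len(q) else None,q.max() if len(q) else None,end='; ')
print()
ys,xs=np.where(m); e=cv2.fitEllipse(cv2.findNonZero(((m>0)&(np.arange(420)[:,None]>228)).astype(np.uint8))); print(e)
print(pix2w(c,[(285.5,253.5),(289,212)],[75,66]).round(1))
E
```

```text
[(2858, [284.1, 245.2])]
194 None None; 197 286 290; 200 285 292; 203 285 292; 206 284 293; 209 284 292; 212 284 292; 215 279 292; 218 272 296; 221 268 299; 224 266 302; 227 265 303; 
((283.88665771484375, 251.9783477783203), (43.60200881958008, 45.079769134521484), 93.21210479736328)
[[ 647.1 -312.4   75. ]
 [ 629.  -267.3   66. ]]
```

```bash
python3 -c "
from h import *
plan(625.2,-262.6,35,.416)"
```

```text
dx 0.72 dy 22.42 dz -1.98 spin 2.9
```

```bash
python3 -m jog '[{"grip":5,"dx":0.7,"dy":4,"dz":-2,"spin":2.9},{"grip":5,"dx":0.7,"dy":9,"dz":-2,"spin":2.9},{"grip":5,"dx":0.7,"dy":13,"dz":-2,"spin":2.9},{"grip":5,"dx":0.7,"dy":13,"dz":-2,"spin":2.9},{"grip":5,"dx":0.7,"dy":13,"dz":-2,"spin":2.9}]' 20
python3 -c "
from h import *
cam('wrist','w12.png')"
```

```text
clock: 50.8
eef_pos: [626.0, -263.9, 132.0]
eef_rot: [-1.573, -0.002, 0.416]
wrist_force: [0.7, -0.2, 1.2]
finger_gap: 50.7
```

View pics/w12.png

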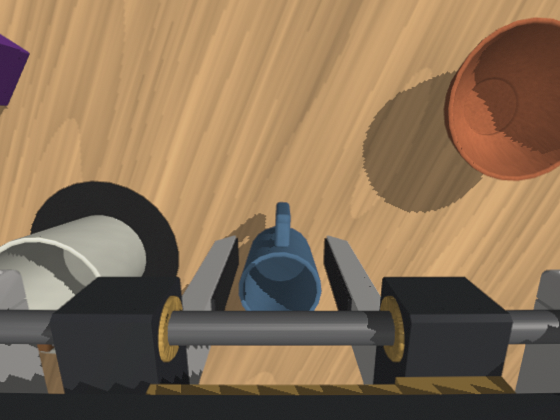

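The handle (282,225) is square and centred between the fingers. Next: descend and grip.

```bash
python3 -m jog '[{"grip":5,"dx":0,"dy":3,"dz":0,"spin":0},{"grip":5,"dx":0,"dy":6,"dz":0,"spin":0},{"grip":5,"dx":0,"dy":8.5,"dz":0,"spin":0},{"grip":5,"dx":0,"dy":9.4,"dz":0,"spin":0},{"grip":5,"dx":0,"dy":9.4,"dz":0,"spin":0},{"grip":0.6,"dx":0,"dy":9.4,"dz":0,"spin":0},{"grip":0.6,"dx":0,"dy":9.4,"dz":0,"spin":0},{"grip":0.6,"dx":0,"dy":9.4,"dz":0,"spin":0},{"grip":0.6,"dx":0,"dy":9.4,"dz":0,"spin":0},{"grip":0.6,"dx":0,"dy":9.4,"dz":0,"spin":0},{"grip":0.6,"dx":0,"dy":9.4,"dz":0,"spin":0},{"grip":0.6,"dx":0,"dy":9.4,"dz":0,"spin":0}]' 30
python3 -c "
from h import *
print(monitor.read_state()['eef_pos'])
plan(453.3-54*.077,163+53.8,60,.077)"
```

```text
clock: 52.35
eef_pos: [625.2, -264.2, 35.8]
eef_rot: [-1.571, -0.0, 0.415]
wrist_force: [-0.5, 1.6, 2.1]
finger_gap: 11.8
[ 625.15230434 -264.17623657   35.82643593]
dx 3.30 dy -2.42 dz 51.11 spin 19.4
```

```bash
python3 -m jog '[{"grip":0.6,"dx":0,"dy":-1,"dz":0,"spin":0},{"grip":0.6,"dx":0,"dy":-4,"dz":0,"spin":0},{"grip":0.6,"dx":0,"dy":-8,"dz":0,"spin":0},{"grip":0.6,"dx":0,"dy":-11,"dz":2,"spin":0},{"grip":0.6,"dx":0.3,"dy":-12,"dz":6,"spin":2},{"grip":0.6,"dx":0.6,"dy":-12,"dz":10.5,"spin":4},{"grip":0.6,"dx":0.9,"dy":-12,"dz":15,"spin":6},{"grip":0.6,"dx":1.2,"dy":-12,"dz":20,"spin":8},{"grip":0.6,"dx":1.5,"dy":-12,"dz":25,"spin":10},{"grip":0.6,"dx":1.8,"dy":-12,"dz":30,"spin":12},{"grip":0.6,"dx":2.1,"dy":-12,"dz":35,"spin":14},{"grip":0.6,"dx":2.5,"dy":-12,"dz":40,"spin":16},{"grip":0.6,"dx":3,"dy":-12,"dz":45,"spin":18},{"grip":0.6,"dx":3.3,"dy":-12,"dz":49,"spin":19.4},{"grip":0.6,"dx":3.3,"dy":-12,"dz":51.1,"spin":19.4},{"grip":0.6,"dx":3.3,"dy":-10,"dz":51.1,"spin":19.4},{"grip":0.6,"dx":3.3,"dy":-7,"dz":51.1,"spin":19.4},{"grip":0.6,"dx":3.3,"dy":-4,"dz":51.1,"spin":19.4},{"grip":0.6,"dx":3.3,"dy":-2,"dz":51.1,"spin":19.4},{"grip":0.6,"dx":3.3,"dy":-1.5,"dz":51.1,"spin":19.4}]' 30
python3 - <<'E'
from h import *
s=monitor.read_state();print(s['eef_pos'],s['eef_rot'])
c=cam('wrist','w13.png'); t=cam('top')
cv2.imwrite('pics/m.png',np.hstack([c['color'],cv2.resize(t['color'][180:285,190:270],None,fx=3,fy=4)])[:,:,::-1])
E
```

```text
clock: 54.85
eef_pos: [448.7, 216.5, 50.0]
eef_rot: [-1.571, 0.002, 0.077]
wrist_force: [0.5, -0.7, -2.5]
finger_gap: 11.8
[448.65400093 216.50998635  49.99687348] [-1.57126086  0.00157446  0.07669217]
```

View pics/m.png

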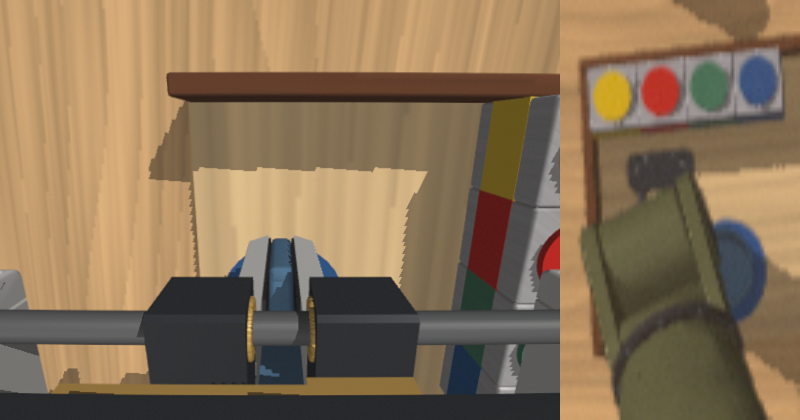

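The mug is over the disc (disc rim visible at both sides of the handle) and the tins remain in their row. I'll lower and release.

```bash
python3 -m jog '[{"grip":0.6,"dx":0,"dy":0.3,"dz":0,"spin":0},{"grip":0.6,"dx":0,"dy":0.5,"dz":0,"spin":0},{"grip":0.6,"dx":0,"dy":0.62,"dz":0,"spin":0},{"grip":0.6,"dx":0,"dy":0.62,"dz":0,"spin":0}]' 30
python3 -m jog '[{"grip":2.5,"dx":0,"dy":0,"dz":0,"spin":0},{"grip":4,"dx":0,"dy":0,"dz":0,"spin":0},{"grip":4,"dx":0,"dy":0,"dz":0,"spin":0},{"grip":4,"dx":0,"dy":0,"dz":0,"spin":0},{"grip":4,"dx":0,"dy":-2,"dz":0,"spin":0},{"grip":4,"dx":0,"dy":-6,"dz":0,"spin":0},{"grip":4,"dx":0,"dy":-12,"dz":0,"spin":0},{"grip":4,"dx":0,"dy":-18,"dz":0,"spin":0},{"grip":4,"dx":2,"dy":-24,"dz":-4,"spin":0},{"grip":4,"dx":4,"dy":-28,"dz":-8,"spin":0},{"grip":4,"dx":4,"dy":-28,"dz":-10,"spin":0},{"grip":4,"dx":4,"dy":-28,"dz":-10,"spin":0}]' 30
python3 - <<'E'
from h import *
c=cam('wrist','w14.png')
yaw=.077; C=np.array([621.9,316.6]); Rm=np.array([[np.cos(yaw),-np.sin(yaw)],[np.sin(yaw),np.cos(yaw)]])
for k,n in enumerate(('yel','red','green','blue')):
    p=C+Rm@[-27,-27-54*k]; g=w2pix(c,[[*p,72]])[0]
    x,y,th,d,sc,v=tinfit(c,n,g,z0=8); print(n,(Rm.T@(np.array([x,y])-C)).round(1),round(th-yaw,3),round(sc,1))
print('spot rim px',w2pix(c,[[453.3,163,83],[453.3,163,8]]))
t=cam('top','t9.png')
E
```

```text
clock: 55.45
eef_pos: [449.1, 216.7, 44.5]
eef_rot: [-1.571, 0.0, 0.077]
wrist_force: [0.7, 0.4, -2.9]
finger_gap: 11.8
clock: 56.95
eef_pos: [497.0, 118.9, 324.8]
eef_rot: [-1.571, -0.001, 0.074]
wrist_force: [-0.9, 1.4, 0.5]
finger_gap: 40.0
yel [-26.7 -28.6] -0.007 59.8
red [-27.1 -82.5] -0.007 57.4
green [ -27.4 -136. ] -0.007 56.0
blue [ -27.4 -189.5] -0.007 53.7
spot rim px [[249.36129112 146.26894146]
 [254.11184685 143.38294735]]
```

View pics/w14.png

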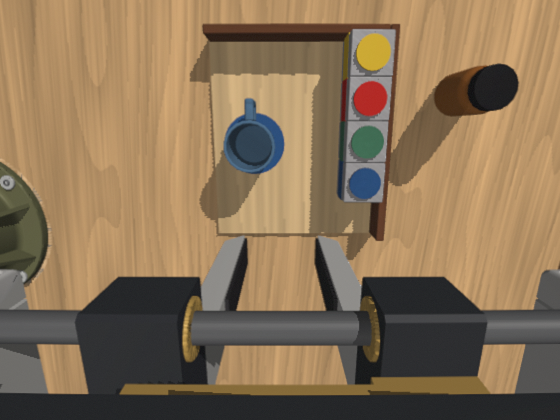

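The mug is upright on the disc (rim centre about (249,146), predicted (249,146)), and all four tins are in the row. I'll check the pail numerically against the first picture, then hand in.

```bash
python3 - <<'E'
from h import *
t=cam('top'); 
b,m=blobs(t,(5,130,100),(15,255,255),10,(375,205,440,270)); print('bar',b,[pix2w(t,x[1],135)[0].round(1) for x in b[:1]])
im0=cv2.imread('pics/top0.png').astype(int)[:,:,::-1]; d=np.abs(im0-t['color']).sum(2)
for n,r in dict(bowl=(300,135,345,178),jar=(205,148,232,180),bat=(130,232,168,275)).items(): print(n,d[r[1]:r[3],r[0]:r[2]].max(), (d[r[1]:r[3],r[0]:r[2]]>60).sum())
s=monitor.read_state(); print(s['clock'],s['wrist_force'])
E
```

```text
bar [(76, [414.1, 233.7])] [array([ 485.4, -383.1,  135. ])]
bowl 29 0
jar 27 0
bat 27 0
57.1 [-0.91177942  0.28730915  0.94103546]
```

```bash
python3 -c "
from h import *
print(ticket.sign_off())"
```

```text
the job is handed in; nothing more can be done
None
```

The job is done and handed in at about 57 s on the robot's clock. The sign-off gives no verdict, so what follows is my own last measurements.

- **Pail:** it stands on the drip mat. Its handle is about 1 mm from the mat's centre as I measured it.
- **Tins:** all four are packed along the long fence from the corner, in the order yellow, red, green, blue. Their centres are within about 1.6 mm of their places and they are square within 0.01 rad. Blue was knocked aside just after I first placed it, so I picked it up again and pushed it home.
- **Mug:** it stands upright on the blue disc. The rim centre, judged by eye, is about 1 pixel from where it should be, roughly 1 mm.
- **Bystanders:** the bowl, jar and wooden block look unchanged from the first picture. I left the purple tins alone.

No check failed in the end. One early move was refused because a key was missing from its rows; it moved nothing, and I sent it again. The two estimates of the tray's position, from different views, differed by about 1 mm; I used the closer view.

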